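# Hook an air-filter box lid under its ledge, swing it down and snap it shut

### The arm

A 6-joint arm with a two-finger parallel gripper is mounted at the origin on the work surface. World frame = base frame: x ahead of the robot, y to its left, z up, the work surface at z = 0. Lengths are in m, angles in degrees, forces in N, time in s.
With the tool pointing down it reaches from about 0.35 to 1 m from the base axis. Payload 7.1 kg.
Tool frame: the origin (TCP) lies between the finger pads; the fingertips stand 14 mm ahead of it and the grasp point (between the pads) lies 5 mm behind it; z points along the fingers, x is the direction in which the jaws open and shut, and the axes are right-handed (so a half turn about z gives the same grasp; the last joint's range is limited). The gripper opens to 85 mm and grips with 20 to 120 N. Pads are 22 mm wide; open, the fingers measure 114 mm over their backs; the gripper's body (76 mm by 85 mm) begins 54 mm behind the grasp point. The pads swing forward as they close: fully open they stand 13 mm farther back than shut.
Start: joints at [-74.771, 24.242, 93.386, -0, 62.372, -1.089], TCP at [0.176, -0.6, 0.245] pointing down, gripper open.
Joint ranges: [-172.04, 172.04], [-51.8, 120.97], [4.93, 147.93], [-75.15, 255.16], [6.16, 154.13], [-145.62, 145.62]. Speed limits (degrees/s): [136.94, 136.94, 172.46, 180, 180, 180].

### API

Orientations are given as a 3x3 rotation matrix whose columns are the frame's x, y, z axes.
In Python, from workcell import monitor, viewer, workorder, boxes_of, silhouettes gives the robot as it stands.
- The arm moves only by the tool carry_out, never from a script. Its argument "commands" is a list that holds one entry, the list of rows, each a list of 7 numbers: the turn, a rotation vector about the tool's x, y, z in degrees, then the shift along the tool's x, y, z in mm, then the opening in per cent of the stroke, from 0 (shut) to 100 (fully open). In form: [[[wx, wy, wz, dx, dy, dz, grip], ...]]. A call has 1 to 8 rows; each row is the pose to reach, as a shift and turn from the pose commanded when the call began, along the tool's axes at that moment; what a row does not reach only later rows make up. A row lasts 1/12 s, in which the tool goes at most 41.7 mm and 7.16 degrees, less where a joint would pass 70% of its speed; a pose out of reach is approached as far as the arm can. A call with a gripper value outside its range is refused whole. The fingers move at their own pace and stop on an object; "force" is the grip in N (left out, the last holds). Time passes only in rows, so rows that repeat a pose let the fingers close. It gives the time, the measured TCP pose, the force and the opening at its end, in the units of the state.
- monitor.read_state(): the state, without advancing time (a new reading comes with each control period).
- viewer.grab_frame(name): name is "scene" or "top"; returns the picture (384x512x3 uint8, red, green, blue); there is no depth.
- viewer.camera_model(name): a dict with "intrinsics" (3x3 intrinsics, pixels), "dist_coeffs" ([k1, k2, p1, p2, k3] as OpenCV has them; the pictures are not rectified), "R" (3x3) and "t" (3): a world point X has camera coordinates R X + t. Camera axes: x right, y down, z forward; pixel columns grow to the right and rows downward; lengths in m; the calibration is good to about 2 mm. A picture is of the moment at which its call begins. camera_model takes no time and is no camera call.
- workorder.finish_job(): hands the job in, once; it reports no verdict.
Trained networks look in the newest picture that a camera, given by its name, has taken for a name from the list of things; names that differ only in an ending like _2 or _b are one class to them, and where a whole thing is asked for, a point or a joint stands for the part that bears it (a point fixed in the world has none). Each returns a list of dicts, best first, with "p" (0 to 1); they miss things now and then, are a little off and sometimes report something else, mostly with a low value. They report only what shows in the picture. A call takes as long as a camera call.
- boxes_of(target, camera): "position" ([column, row] in pixels, amid what is visible of it).
- silhouettes(target, camera): "mask" (384x512 bool, what is visible of it) and "position" ([column, row] in pixels, amid what is visible of it).
The state is a dict: "time_s": time; "joint_positions": joint angles; "joint_velocities": joint speeds; "joint_torque": joint torques, N m; "tool_pos": TCP position; "eef_rot": TCP orientation; "wrist_force": force on the tool from outside, world axes, zero at the start; "wrist_torque": the same for the moment, N m; "gripper_width": finger opening in m.
Only numpy, scipy, OpenCV 4.12 (cv2) and the standard library are available. Lean on these libraries where they do the work, as an engineer would, in place of code of your own. Each camera call takes 0.05 s, during which the arm holds its last target.

### The job

Close up the air box: first push the filter element's raised end down until it lies level in the box. Then pick up the lid, hook its lip fully under the box's ledge at a tilt, swing it down onto the two yellow catches and let go of it there, and then press its far edge down with the fingers until it is fully home and both catches have snapped over it. Do not shift or knock over the engine parts and cartons lying around.

Things in the scene. Friction and masses are not known exactly. Their poses are not given: they have to be found in the camera images.
- housing: Black plastic lower half of an engine air box, open on top, fixed to the bench, 190 x 150 mm, rim 85 mm high. Origin on the bench under its middle; +x from the ledge side (robot side) to the catch side, z up. In its frame (mm): opening x -77 to 77, y -67 to 67; short inlet pipe low on the +x wall, out to x 116. Lid closed = lid frame 85 mm above this one, a few mm of play.
- ledge (a point): Middle of the ledge's inner (mouth) edge, on the box at x -88, z 96 mm; axes as the box. The slot below the ledge, open to +x, runs back 12 mm to a wall; it is 11 mm high (above the rim) at the mouth, 5.5 at the wall, 104 wide between cheeks. Ledge top 17 mm above the rim. The lip enters only with the lid tilted, catch side up 0.2 to 0.4 rad: when level the skirt blocks it.
- lid_grip (a point): Grey plastic lid, 0.3 kg, held by the ridge on its top: 34 mm wide (x), 105 along y, 38 high, upright sides. This point: its centre, near the centre of mass. -x to the lip, z out of the top. From here (mm): plate top z -19, underside z -23, x -75 to 94, y +-75; lip tip x -89.5; skirt under the plate 10 deep, x -54 to 80, y +-61. Starts flat on the bench on its skirt (this point 33 up).
- lid_lip (a point): Middle of the lower edge of the lip's tip; the lip is 96 mm wide, 4 thick and carries the plate on by 14 mm. On the lid, axes as lid_grip. Lid closed: in the box's frame about x -97, y 0, z 85 mm (x may play from -100 to -93).
- lid_edge (a point): Middle of the lower edge of the lid's far (catch side) edge, on the lid, 184 mm from lid_lip, axes as lid_grip; the plate is clear for 70 mm inwards from here. Let go with the lip hooked, the lid rests on the catches' ramps with this edge 9 to 19 mm above the rim; closed, it lies on the rim.
- element (a joint): Orange-framed white pleated filter panel in the box, 143 x 120 x 22 mm. Angle by which its +x end is raised, rad: 0 = level (top 20 mm below the rim; it stops there); 0.12 to 0.22 at the start. Its near end turns about box x -70, z 55 mm, the top face lying 10 mm above that line. It stays where put; pushing down near the far end (box x 40 to 65 mm) takes about 4 N.
- catch_left (a joint): Yellow spring catch at box y +45 mm on the +x side, 28 wide: rad, 0 = upright, grows when pushed outwards, springs back. Nose tip at box x 81 mm, 5 mm above the rim; its ramp runs up and out to x 92, 20 mm above the rim; thumb tab up to 38 above the rim. Pressing the lid's far edge midway between the catches with about 10 N makes both noses ride out and snap over the plate.
- catch_right (a joint): The same catch at box y -45 mm, 62 mm of free gap between the two.
- carton_blue: Blue carton with white ends, 150 x 64 x 36 mm, lying beside the lid. Origin: middle of its underside. Leave it alone.
- carton_red: Red carton with white ends, 110 x 70 x 45 mm. Origin: middle of its underside. Leave it alone.
- tappet0: Steel valve tappet standing upright, 26 mm across its head, 66 mm high, near the lid. Origin: middle of its foot, z up. Leave it alone.
- tappet1: The same, near the lid. Leave it alone.
- tappet2: The same, close to the box's side (-y). Leave it alone.
- valve: Engine valve standing on its 38 mm head, thin stem up, 112 mm high, close to the box's side (+y). Origin: middle of its head's underside, z up. Leave it alone.
- water_pump: Cast aluminium water pump, about 115 x 80 x 88 mm. Origin: under its middle. Leave it alone.

How it is judged (in metres and radians):
On the way, in this order (a step that is already met when the one before it is completed fails the run):
1. the filter element is pushed down level in the box (value of joint element below 0.03 rad), for 0.2 s.
2. the lid's lip is under the ledge (tip at least 2 mm past its mouth edge) with the lid still tilted by more than 0.11 rad (x of lid_lip in the frame of housing between -0.104 and -0.09 m and y of lid_lip in the frame of housing between -0.008 and 0.008 m and z of lid_lip in the frame of housing between 0.08 and 0.0915 m and angle between lid_grip's own z axis and vertical between 0.11 and 0.6 rad), for 0.2 s.
3. the lid, lip still hooked, has been let down to rest on the catches (far edge 4 to 30 mm above the rim) and let go (x of lid_lip in the frame of housing between -0.104 and -0.09 m and y of lid_lip in the frame of housing between -0.008 and 0.008 m and z of lid_lip in the frame of housing between 0.08 and 0.0915 m and z of lid_edge in the frame of housing between 0.089 and 0.115 m and contact force between lid and the fingers below 0.1 N and contact force between lid and the arm below 0.1 N), for 0.3 s.
4. the lid is pressed home: lip under the ledge, far edge on the rim, both catches snapped over it (x of lid_lip in the frame of housing between -0.104 and -0.09 m and y of lid_lip in the frame of housing between -0.008 and 0.008 m and z of lid_lip in the frame of housing between 0.08 and 0.0915 m and z of lid_lip in the frame of housing below 0.089 m and z of lid_edge in the frame of housing between 0.081 and 0.088 m and value of joint each of catch_left, catch_right below 0.06 rad and value of joint element below 0.03 rad), for 0.2 s.
At the end, for the whole second after the job is handed in: The element is level (within 0.03 rad); the lid is shut: lip tip at least 2 mm under the ledge, within 8 mm sideways and within 4 mm of the rim's height, far edge within 3 mm above the rim, both catches sprung back upright over it (within 0.06 rad); the lid is let go and at rest (all of step 4 and linear speed of lid below 0.02 m/s and contact force between lid and the fingers below 0.1 N); the robot touches nothing.
It fails at once if a bystander is shifted by more than 30 mm (distance of any of carton_blue, carton_red, tappet0, tappet1, tappet2, valve, water_pump from where it was at the start of the episode above 0.03 m).
It fails at once if a tappet or the valve is knocked over (angle between any of tappet0, tappet1, tappet2, valve's own z axis and vertical above 0.5 rad).
It also fails if it takes over 54 s, if anything falls off the work surface, if the arm or the gripper's body presses on something with over 40 N, if the wrist force passes 120 N, or if a joint passes its speed limit or range.

## Working session

There is one attempt and no reset: what is moved stays moved. The work goes in short steps, Python scripts to look and compute and a tool call to move; the robot and the scene stay as the last step left them, time stands still between calls to the robot, and variables do not carry over. Pictures are saved under pics/ and viewed, and the job is handed in when it is done.

Besides the shell and the picture viewer there is one more tool, called after "Emit:" as name(argument=value, ...) on one line, values as JSON. carry_out: Moves the arm, as the interface text tells. Its arguments: {"type":"object","properties":{"commands":{"type":"array","items":{"type":"array","items":{"type":"array","items":{"type":"number"}}}},"force":{"type":"number"}},"required":["commands"]}

```bash
mkdir -p pics; ls
python3 - <<'E'
from workcell import monitor, viewer
import cv2
s=monitor.read_state(); print(s)
for n in("scene","top"):
    f=viewer.grab_frame(n); cv2.imwrite(f"pics/{n}0.png",cv2.resize(f[:,:,::-1],(800,600),interpolation=cv2.INTER_CUBIC)); print(viewer.camera_model(n))
E
```

```text
pics
{'time_s': 0.0, 'joint_positions': array([-7.47719458e+01,  2.42846288e+01,  9.34333185e+01, -8.99803138e-04,
        6.23716211e+01, -1.08847578e+00]), 'joint_velocities': array([-0.07817845, -0.0788574 ,  0.10518533,  0.05037728,  0.02260887,
       -0.04185397]), 'joint_torque': array([ 1.99808201e-03, -5.57375801e+01, -2.81738555e+01,  1.20238524e-04,
        7.41004857e-03, -3.01112436e-05]), 'tool_pos': array([ 0.17547043, -0.59930067,  0.24453059]), 'eef_rot': array([[ 2.80950272e-01, -9.59722233e-01, -4.24034600e-04],
       [-9.59721054e-01, -2.80950592e-01,  1.50471942e-03],
       [-1.56324545e-03, -1.57963968e-05, -9.99998778e-01]]), 'wrist_force': array([ 0.92531569,  0.20696672, -0.26722609]), 'wrist_torque': array([ 0.02384241, -0.05612791, -0.05507738]), 'gripper_width': 0.08559904465087172}
{'intrinsics': array([[357.02458998,   0.        , 254.15224718],
       [  0.        , 357.02458998, 186.19474534],
       [  0.        ,   0.        ,   1.        ]]), 'dist_coeffs': array([-0.08025633,  0.        ,  0.        ,  0.        ,  0.        ]), 'R': array([[-0.48566615,  0.87406582,  0.01171855],
       [ 0.6147436 ,  0.35104559, -0.7062983 ],
       [-0.62146495, -0.33582128, -0.70781734]]), 't': array([ 0.24408323, -0.26926181,  1.51418373])}
{'intrinsics': array([[478.88517086,   0.        , 247.81171613],
       [  0.        , 478.88517086, 196.42244524],
       [  0.        ,   0.        ,   1.        ]]), 'dist_coeffs': array([-0.03378435,  0.        ,  0.        ,  0.        ,  0.        ]), 'R': array([[ 0.01653044, -0.99978357,  0.01263145],
       [-0.9981232 , -0.01724537, -0.05875945],
       [ 0.05896456, -0.01163643, -0.99819225]]), 't': array([-0.02079716,  0.54293024,  1.90549415])}
```

View pics/scene0.png

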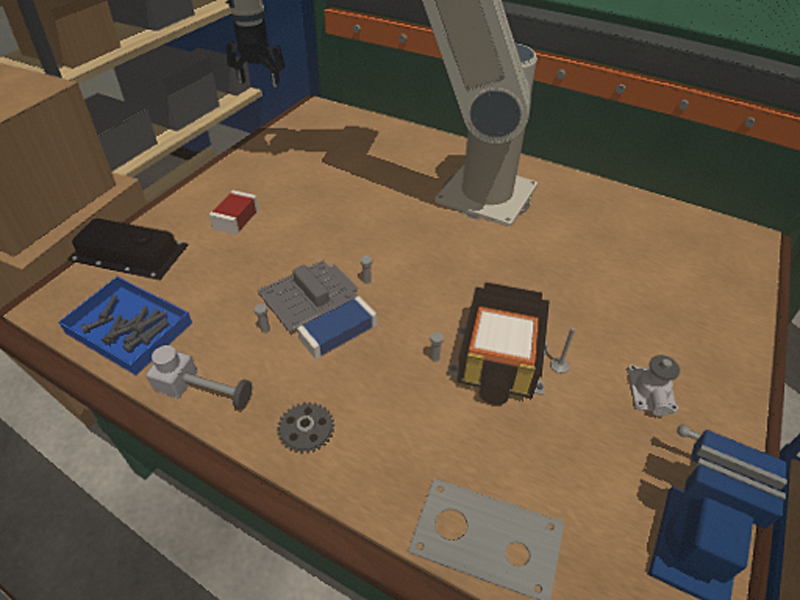

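View pics/top0.png

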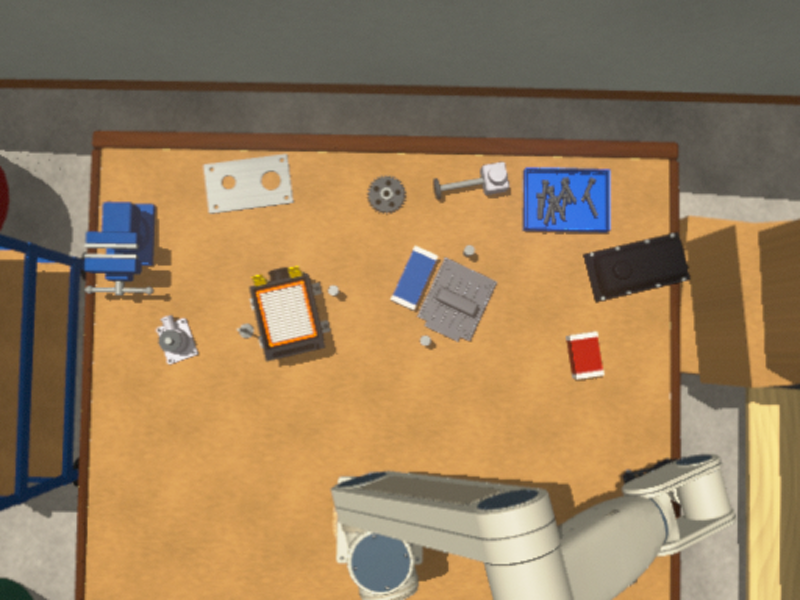

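Run:
```python
from workcell import monitor, viewer, silhouettes, boxes_of
import cv2, numpy as np, pickle
out={}
ims={n:viewer.grab_frame(n) for n in("scene","top")}
out['ims']=ims
for t in ["housing","lid_grip","element","tappet0","valve","carton_blue","carton_red","catch_left","catch_right","ledge"]:
    for n in("scene","top"):
        r=silhouettes(t,n)
        out[t,n]=r
        print(t,n,[(round(d['p'],2),np.round(d['position'],1).tolist(),int(d['mask'].sum())) for d in r])
for t in ["lid_grip","lid_lip","lid_edge","ledge"]:
    for n in("scene","top"):
        r=boxes_of(t,n); out['b',t,n]=r
        print(t,n,[(round(d['p'],2),np.round(d['position'],1).tolist()) for d in r])
pickle.dump(out,open('sil.pkl','wb'))
print(monitor.read_state()['time_s'])
t=ims['top']
a=cv2.resize(t[150:230,240:330,::-1],None,fx=7,fy=7,interpolation=cv2.INTER_CUBIC); cv2.imwrite('pics/lidtop.png',a)
a=cv2.resize(t[160:240,145:235,::-1],None,fx=7,fy=7,interpolation=cv2.INTER_CUBIC); cv2.imwrite('pics/boxtop.png',a)
```

```text
housing scene [(0.91, [321.8, 219.9], 3589)]
housing top [(0.81, [185.5, 197.7], 2288)]
lid_grip scene [(0.6, [198.3, 187.6], 1636)]
lid_grip top [(0.9, [290.6, 191.2], 1746)]
element scene [(0.71, [326.8, 218.5], 1322)]
element top [(0.77, [184.1, 198.2], 1150), (0.57, [290.7, 192.5], 1613)]
tappet0 scene [(0.56, [231.9, 171.1], 98), (0.55, [196.7, 188.3], 1613), (0.5, [168.6, 205.3], 114), (0.46, [279.7, 219.1], 100), (0.43, [332.0, 241.5], 167)]
tappet0 top [(0.48, [298.9, 161.7], 33)]
valve scene [(0.58, [359.7, 230.8], 114), (0.46, [197.6, 191.0], 1657)]
valve top [(0.5, [155.9, 212.4], 77)]
carton_blue scene [(0.58, [217.6, 208.7], 1049)]
carton_blue top [(0.97, [261.6, 178.1], 664), (0.74, [374.4, 227.5], 557), (0.71, [292.7, 190.8], 1660)]
carton_red scene [(0.74, [150.6, 132.9], 575)]
carton_red top [(0.9, [374.6, 229.9], 546), (0.42, [290.4, 192.0], 1565)]
catch_left scene [(0.64, [331.7, 241.7], 185), (0.59, [321.2, 217.7], 3529)]
catch_left top [(0.51, [165.6, 177.0], 53)]
catch_right scene [(0.53, [302.3, 235.5], 154)]
catch_right top [(0.44, [112.4, 217.7], 536)]
ledge scene [(0.6, [322.8, 221.0], 3568)]
ledge top [(0.7, [184.4, 200.0], 2159)]
lid_grip scene [(0.79, [195.4, 186.0]), (0.68, [303.9, 233.4])]
lid_grip top [(0.81, [290.4, 192.4])]
lid_lip scene [(0.96, [196.5, 188.8])]
lid_lip top [(0.93, [292.3, 190.0]), (0.63, [181.8, 199.9])]
lid_edge scene [(0.61, [198.5, 188.5])]
lid_edge top [(0.63, [293.0, 192.5]), (0.62, [184.5, 196.5])]
ledge scene [(0.7, [320.9, 215.5])]
ledge top [(0.76, [183.0, 198.8])]
1.6
```

View pics/lidtop.png

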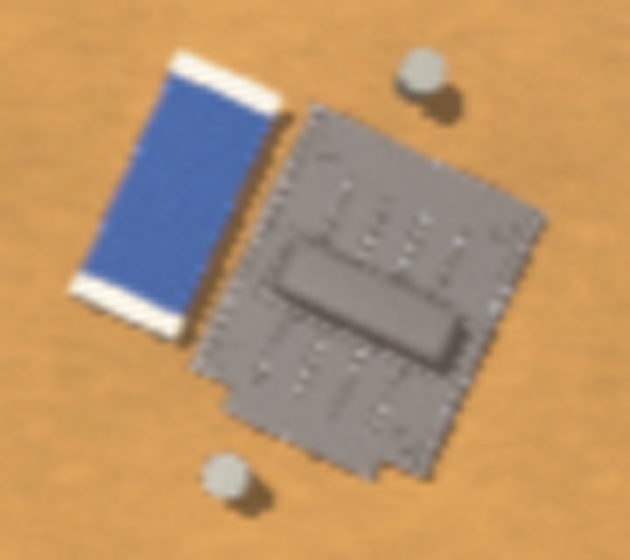

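View pics/boxtop.png

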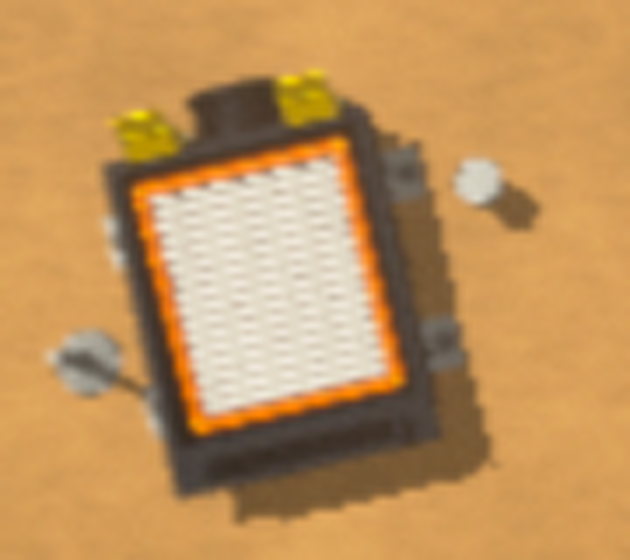

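```bash
cat > h.py <<'E'
import numpy as np, cv2, pickle
from scipy.spatial.transform import Rotation as Rn
CAM={}
def cams():
    from workcell import viewer
    if not CAM:
        for n in("scene","top"): CAM[n]=viewer.camera_model(n)
    return CAM
def proj(X,n):
    c=cams()[n]; X=np.asarray(X,float).reshape(-1,3)
    p,_=cv2.projectPoints(X,cv2.Rodrigues(c['R'])[0],c['t'],c['intrinsics'],c['dist_coeffs'])
    return p.reshape(-1,2)
def ray(px,n,z):
    c=cams()[n]
    u=cv2.undistortPoints(np.array([[px]],float),c['intrinsics'],c['dist_coeffs']).ravel()
    d=c['R'].T@np.array([u[0],u[1],1]); o=-c['R'].T@c['t']
    return o+d*(z-o[2])/d[2]
def box(x0,x1,y0,y1,z0,z1):
    return np.array([[x,y,z] for x in(x0,x1) for y in(y0,y1) for z in(z0,z1)])/1000.
S=4
def render(boxes,T,n,roi):
    x0,y0,x1,y1=roi
    m=np.zeros(((y1-y0)*S,(x1-x0)*S),np.uint8)
    for b in boxes:
        p=proj(b@T[:3,:3].T+T[:3,3],n)
        q=((p+0.5-[x0,y0])*S-0.5)
        h=cv2.convexHull((q*16).round().astype(np.int32))
        cv2.fillConvexPoly(m,h,255,shift=4)
    return cv2.resize(m,(x1-x0,y1-y0),interpolation=cv2.INTER_AREA)/255.
def pose(x,y,z,yaw,R0=np.eye(3)):
    T=np.eye(4);T[:3,:3]=Rn.from_euler('z',yaw).as_matrix()@R0;T[:3,3]=[x,y,z];return T
LID=[box(-75,94,-75,75,-23,-19),box(-89.5,-75,-48,48,-23,-19),box(-17,17,-52.5,52.5,-19,19),box(-54,80,-61,61,-33,-23)]
def edges(b): return [(i,j) for i in range(8) for j in range(i) if bin(i^j).count('1')==1]
def draw(im,boxes,T,n,f,off,col):
    for b in boxes:
        p=(proj(b@T[:3,:3].T+T[:3,3],n)+0.5-off)*f
        for i,j in edges(b): cv2.line(im,tuple((p[i]*8).round().astype(int).tolist()),tuple((p[j]*8).round().astype(int).tolist()),col,1,cv2.LINE_AA,3)
E
python3 - <<'E'
from h import *
from scipy.optimize import minimize
o=pickle.load(open('sil.pkl','rb'));ims=o['ims']
C=-cams()['top']['R'].T@cams()['top']['t'];print('top cam',C,'scene',-cams()['scene']['R'].T@cams()['scene']['t'])
def soft(n):
    im=ims[n].astype(float); d=(im[...,0]-im[...,2])/(im.max(2)+1) # wood ~0.55, grey ~0
    return d
roi={'top':(255,155,330,225),'scene':(155,155,245,225)}
W={}
tgt={}
for n in roi:
    x0,y0,x1,y1=roi[n]; d=soft(n)[y0:y1,x0:x1]
    g=np.clip((0.40-d)/0.3,0,1)
    hsv=cv2.cvtColor(ims[n],cv2.COLOR_RGB2HSV)[y0:y1,x0:x1]
    net=[r for r in o['lid_grip',n]][0]['mask'][y0:y1,x0:x1].astype(np.uint8)
    near=cv2.dilate(net,np.ones((7,7)))
    w=np.ones_like(g)
    blue=(ims[n][y0:y1,x0:x1,2].astype(int)-ims[n][y0:y1,x0:x1,0]>15)
    bc=np.zeros_like(net)
    for r in o['carton_blue',n][:1]: bc|=r['mask'][y0:y1,x0:x1].astype(np.uint8)
    w[cv2.dilate((bc|blue).astype(np.uint8),np.ones((5,5)))>0]=0
    w[near==0]=0
    if n=='scene':
        for r in o['tappet0',n]:
            if r['mask'].sum()<200: w[cv2.dilate(r['mask'][y0:y1,x0:x1].astype(np.uint8),np.ones((5,5)))>0]=0
    tgt[n]=g;W[n]=w
p0=ray(o['b','lid_grip','top'][0]['position'],'top',0.045);print(p0)
def cost(p,ns):
    return sum((W[n]*(render(LID,pose(p[0],p[1],.033,p[2]),n,roi[n])-tgt[n])**2).sum() for n in ns)
for ns in (['top'],['scene'],['top','scene']):
    best=minimize(cost,[p0[0],p0[1],np.radians(-24.5)],args=(ns,),method='Nelder-Mead',options=dict(initial_simplex=np.array([[p0[0],p0[1],-.43],[p0[0]+.01,p0[1],-.43],[p0[0],p0[1]+.01,-.43],[p0[0],p0[1],-.35]]),xatol=1e-5))
    print(ns,best.x.round(4),np.degrees(best.x[2]),best.fun)
for n in roi:
    x0,y0,x1,y1=roi[n];f=8
    im=cv2.resize(ims[n][y0:y1,x0:x1,::-1],None,fx=f,fy=f,interpolation=cv2.INTER_CUBIC)
    draw(im,LID[:3],pose(best.x[0],best.x[1],.033,best.x[2]),n,f,np.array([x0,y0]),(0,255,0))
    cv2.imwrite(f'pics/lidfit_{n}.png',im)
E
```

```text
top cam [0.42989843 0.01074352 1.93421447] scene [1.22508207 0.38967347 0.87872603]
[ 0.56036319 -0.17963937  0.045     ]
['top'] [ 0.5604 -0.1866 -0.4289] -24.573246988536383 27.397366785141436
['scene'] [ 0.5613 -0.1829 -0.4203] -24.082458232652087 23.84023928228636
['top', 'scene'] [ 0.5605 -0.1852 -0.4156] -23.814768305618404 69.47978396957498
```

View pics/lidfit_top.png

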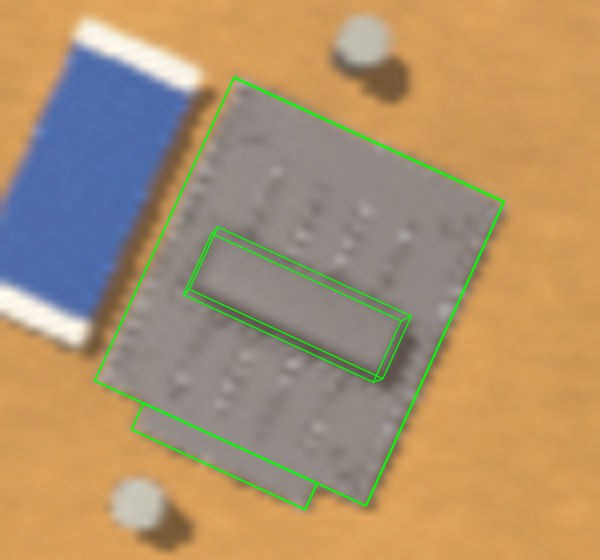

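View pics/lidfit_scene.png

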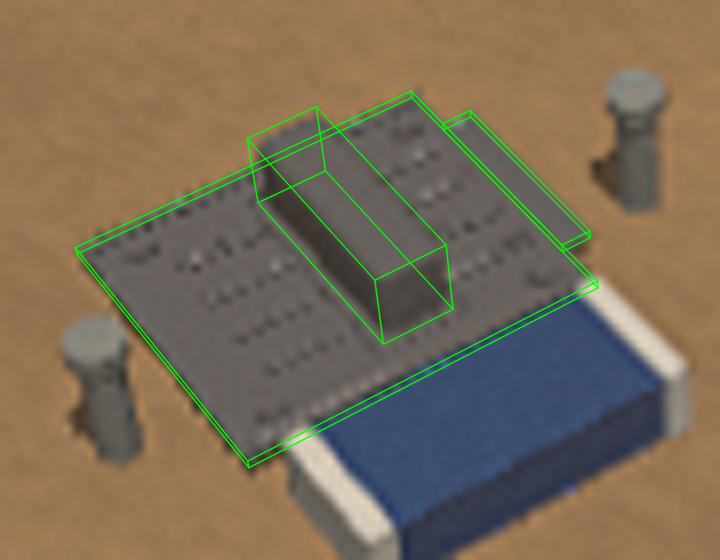

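```bash
cat > fitbox.py <<'E'
from h import *
from scipy.optimize import minimize
o=pickle.load(open('sil.pkl','rb'));ims=o['ims']
roi={'top':(145,165,215,235),'scene':(285,175,360,265)}
# element frame: pivot box x -70,z55 ; local: x 0..143, top +10
def eT(p):
    T=pose(p[0],p[1],0,p[2]); E=np.eye(4); E[:3,:3]=Rn.from_euler('y',-p[3]).as_matrix(); E[:3,3]=[-.07,0,.055]
    return T@E
EL=[box(0,143,-60,60,10,10.01)]
tgt={};W={}
for n in roi:
    x0,y0,x1,y1=roi[n]; im=ims[n][y0:y1,x0:x1].astype(float)
    net=o['element',n][0]['mask'][y0:y1,x0:x1].astype(np.uint8)
    # bright = element; dark = box ; near network mask only
    v=im.max(2); tgt[n]=np.clip((v-60)/120,0,1)
    hsv=cv2.cvtColor(ims[n],cv2.COLOR_RGB2HSV)[y0:y1,x0:x1]
    yel=((hsv[...,0]>22)&(hsv[...,0]<34)&(hsv[...,1]>150)&(v>60)).astype(np.uint8)
    W[n]=(cv2.dilate(net,np.ones((5,5)))>0).astype(float); W[n][cv2.dilate(yel,np.ones((3,3)))>0]=0
    cv2.imwrite(f'pics/t_{n}.png',cv2.resize(np.hstack([tgt[n]*255,W[n]*255]).astype(np.uint8),None,fx=5,fy=5))
def cost(p,ns): return sum((W[n]*(render(EL,eT(p),n,roi[n])-tgt[n])**2).sum() for n in ns)
c=ray([184.1,198.2],'top',.075); print(c)
s=[c[0],c[1],.2,.17]
for ns in (['top'],['scene'],['top','scene']):
    sim=np.array([s]*5); sim[1,0]+=.01;sim[2,1]+=.01;sim[3,2]+=.08;sim[4,3]-=.08
    b=minimize(cost,s,args=(ns,),method='Nelder-Mead',options=dict(initial_simplex=sim,xatol=1e-5,maxiter=600))
    print(ns,b.x.round(4),np.degrees(b.x[2]),b.fun)
    p=b.x
    for n in roi:
        x0,y0,x1,y1=roi[n];f=8
        im=cv2.resize(ims[n][y0:y1,x0:x1,::-1],None,fx=f,fy=f,interpolation=cv2.INTER_CUBIC)
        T=pose(p[0],p[1],0,p[2])
        draw(im,EL,eT(p),n,f,np.array([x0,y0]),(0,255,0))
        draw(im,[box(-95,95,-75,75,0,85),box(-77,77,-67,67,84.9,85),box(-100,-88,-52,52,96,102),
          box(81,92,31,59,90,105),box(81,92,-59,-31,90,105)],T,n,f,np.array([x0,y0]),(255,255,0))
        cv2.imwrite(f'pics/boxfit_{n}_{len(ns)}{ns[0]}.png',im)
E
python3 fitbox.py
```

```text
[0.52853349 0.23641692 0.075     ]
['top'] [0.5213 0.2402 0.2491 0.175 ] 14.270390862488027 25.16993656286044
['scene'] [0.5205 0.242  0.255  0.1093] 14.608608549025682 19.8412139561707
['top', 'scene'] [0.52   0.2415 0.2485 0.1016] 14.23967815207745 49.81398404459823
```

View pics/boxfit_top_2top.png

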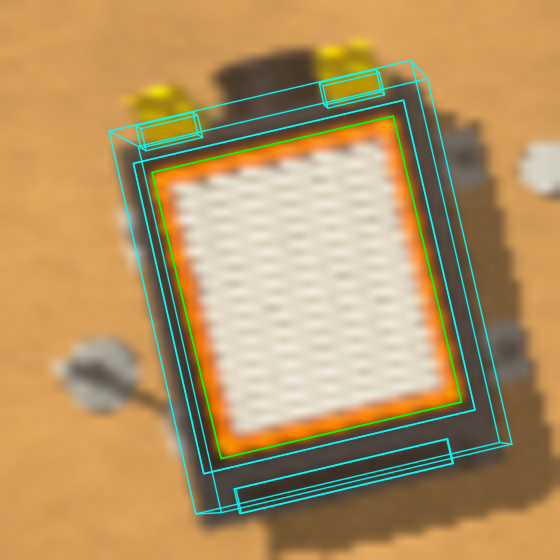

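View pics/boxfit_scene_2top.png

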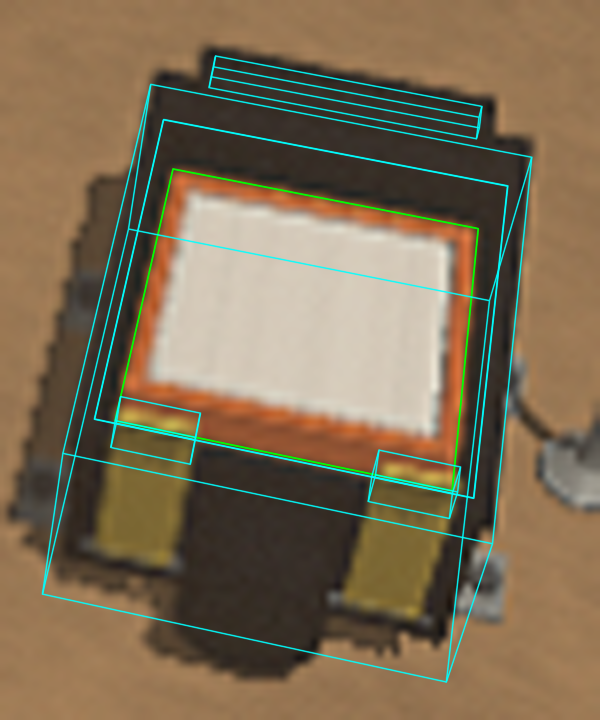

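Run:
```python
from h import *
o=pickle.load(open('sil.pkl','rb'));ims=o['ims']
roi={'top':(145,165,215,235),'scene':(285,175,360,265)}
r=[]
for n in roi:
    x0,y0,x1,y1=roi[n]; im=ims[n][y0:y1,x0:x1].astype(float)
    d=(im[...,0]-im[...,2])/(im.max(2)+1)
    a=cv2.resize((np.clip(d,0,1)*255).astype(np.uint8),(400,400)); r.append(a)
cv2.imwrite('pics/ratio.png',np.hstack(r))
```

```text
(no output)
```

View pics/ratio.png

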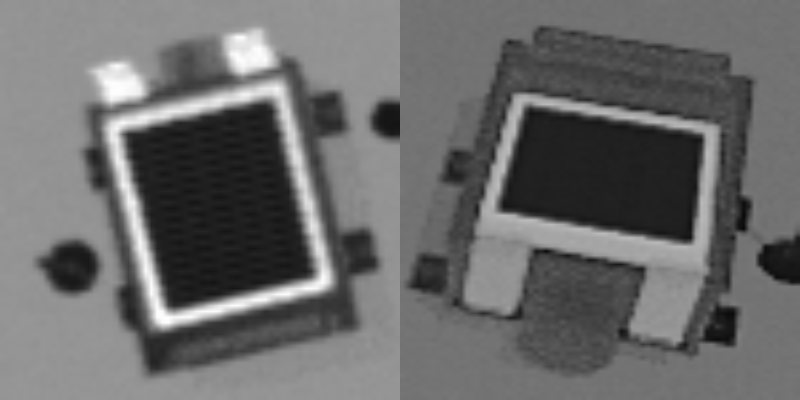

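```bash
cat > fitbox.py <<'E'
from h import *
from scipy.optimize import minimize
import sys
roi={'top':(145,165,215,235),'scene':(285,175,360,265)}
def eT(p):
    T=pose(p[0],p[1],0,p[2]); E=np.eye(4); E[:3,:3]=Rn.from_euler('y',-p[3]).as_matrix(); E[:3,3]=[-.07,0,.055]
    return T@E
EL=[box(0,143,-60,60,-12,10)]; EW=[box(9,134,-51,51,10,10.1)]
HB=[box(-95,95,-75,75,0,85),box(-105,-88,-60,60,85,102)]; FW=[box(77,95,-75,75,0,85)]
CT=[box(80,104,29,61,40,123),box(80,104,-61,-29,40,123)]; PI=[box(90,116,-28,28,0,60)]
FE=[box(-70,-35,-100,-75,0,12),box(35,70,-100,-75,0,12),box(-70,-35,75,100,0,12),box(35,70,75,100,0,12)]
def dimg(im):
    im=im.astype(float); return (im[...,0]-im[...,2])/(im.max(2)+1)
def model(p,n,lv):
    T=pose(p[0],p[1],0,p[2]); R=roi[n]
    m=np.full((R[3]-R[1],R[2]-R[0]),lv[0])
    for bx,TT,v in((HB,T,lv[1]),(EL,eT(p),lv[2]),(EW,eT(p),lv[3]),(FW,T,lv[1])):
        a=render(bx,TT,n,R); m=m*(1-a)+v*a
    return m
def weights(p,n):
    T=pose(p[0],p[1],0,p[2]); a=render(CT+PI+FE,T,n,roi[n])
    w=(cv2.dilate((a>0).astype(np.uint8),np.ones((3,3)))==0).astype(float)
    b=render([box(-125,112,-95,95,0,105)],T,n,roi[n])
    return w*(b>0)
def fit(ims,ns,s,fixth=None):
    D={n:dimg(ims[n])[roi[n][1]:roi[n][3],roi[n][0]:roi[n][2]] for n in ns}
    D={n:np.clip(D[n],0,1) for n in ns}
    lv={'top':[.57,.27,.97,.1],'scene':[.43,.32,.72,.12]}
    q=np.array(s,float)
    for it in range(3):
        W={n:weights(q,n) for n in ns}
        # level estimate
        for n in ns:
            T=pose(*[q[0],q[1]],0,q[2])
            a={}
            m=model(q,n,[0,1,2,3]); 
            for k in range(4):
                sel=(np.abs(m-k)<.01)&(W[n]>0)
                if sel.sum()>5: lv[n][k]=np.median(D[n][sel])
        def cost(p):
            c=0
            for n in ns:
                r=W[n]*(model(p,n,lv[n])-D[n]); c+=np.sum(np.minimum(r*r,.06))
            return c
        sim=np.array([q]*5); sim[1,0]+=.008;sim[2,1]+=.008;sim[3,2]+=.05;sim[4,3]-=.04
        b=minimize(cost,q,method='Nelder-Mead',options=dict(initial_simplex=sim,xatol=1e-5,maxiter=400)); q=b.x
    return q,b.fun,lv
def show(ims,p,tag):
    for n in roi:
        x0,y0,x1,y1=roi[n];f=8
        im=cv2.resize(ims[n][y0:y1,x0:x1,::-1],None,fx=f,fy=f,interpolation=cv2.INTER_CUBIC)
        T=pose(p[0],p[1],0,p[2])
        draw(im,EL,eT(p),n,f,np.array([x0,y0]),(0,255,0))
        draw(im,HB,T,n,f,np.array([x0,y0]),(255,255,0))
        cv2.imwrite(f'pics/box_{n}_{tag}.png',im)
if __name__=="__main__":
    ims=pickle.load(open('sil.pkl','rb'))['ims']
    for ns in (['top'],['scene'],['top','scene']):
        q,f,lv=fit(ims,ns,[.515,.24,.245,.17]); print(ns,q.round(4),np.degrees(q[2]).round(2),round(f,3),{n:np.round(lv[n],2) for n in ns})
        show(ims,q,'a%d%s'%(len(ns),ns[0]))
E
python3 fitbox.py
```

```text
['top'] [0.5209 0.2398 0.2465 0.1725] 14.12 14.985 {'top': array([0.57, 0.29, 0.85, 0.12])}
['scene'] [0.5204 0.2419 0.2461 0.2002] 14.1 12.999 {'scene': array([0.45, 0.29, 0.67, 0.13])}
['top', 'scene'] [0.5206 0.2411 0.2509 0.1988] 14.37 29.383 {'top': array([0.57, 0.29, 0.85, 0.12]), 'scene': array([0.45, 0.29, 0.67, 0.13])}
```

View pics/box_top_a2top.png

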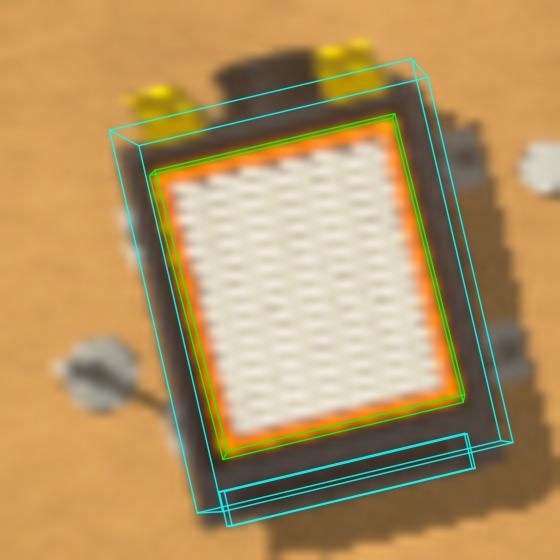

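View pics/box_scene_a2top.png

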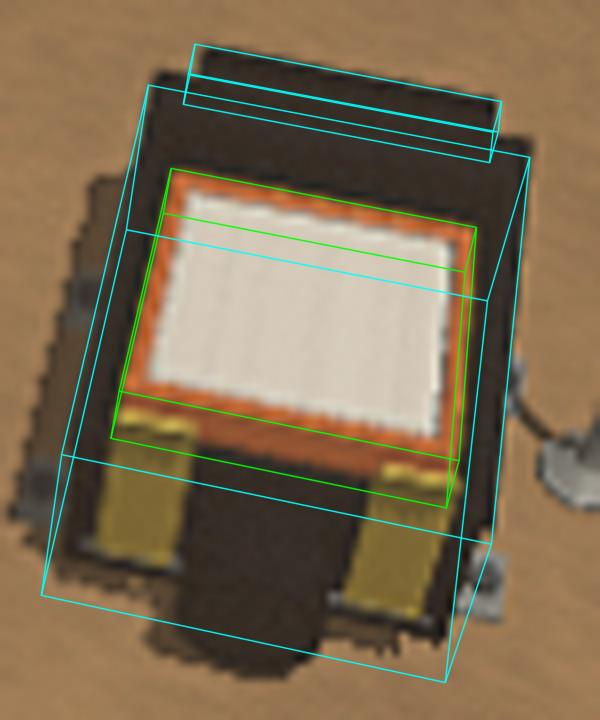

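```bash
sed -i 's/^HB=.*/HB=[box(-105,85,-75,75,0,85),box(-105,-88,-56,56,85,102)]; FW=[box(77,85,-75,75,0,85)]/; s/^CT=.*/CT=[box(78,104,29,61,20,123),box(78,104,-61,-29,20,123)]; PI=[box(80,116,-28,28,0,60)]/' fitbox.py; python3 fitbox.py
```

```text
['top'] [0.5208 0.2404 0.2458 0.1904] 14.08 12.817 {'top': array([0.57, 0.29, 0.86, 0.12])}
['scene'] [0.5209 0.2417 0.25   0.2035] 14.33 9.456 {'scene': array([0.45, 0.28, 0.67, 0.13])}
['top', 'scene'] [0.5209 0.2411 0.2426 0.2014] 13.9 23.574 {'top': array([0.57, 0.29, 0.85, 0.12]), 'scene': array([0.45, 0.28, 0.67, 0.13])}
```

View pics/box_top_a2top.png

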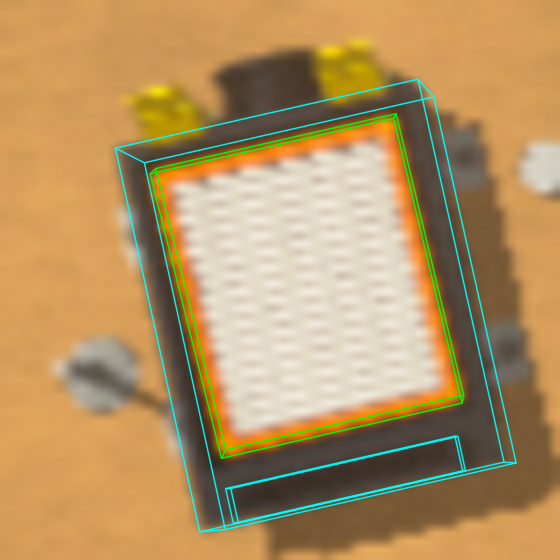

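View pics/box_scene_a2top.png

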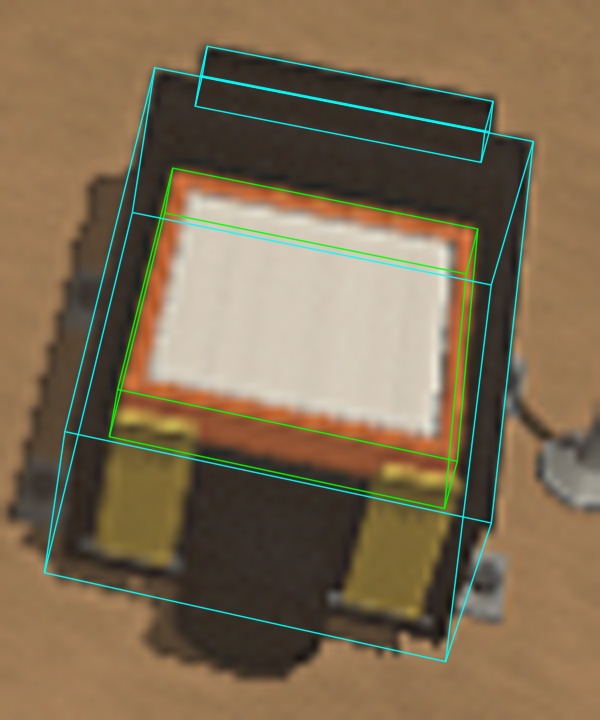

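Run:
```python
from fitbox import *
ims=pickle.load(open('sil.pkl','rb'))['ims']
p=[.5209,.2411,.2450,.20]
n='scene'; T=pose(p[0],p[1],0,p[2])
out=[]
for n,f in (('scene',8),('top',8)):
    x0,y0,x1,y1=roi[n]
    im=cv2.resize(ims[n][y0:y1,x0:x1,::-1],None,fx=f,fy=f,interpolation=cv2.INTER_CUBIC)
    draw(im,[box(x,x+.1,s*45-14,s*45+14,z,z+.1) for s in(1,-1) for x,z in((81,90),(92,105),(95,123))],T,n,f,np.array([x0,y0]),(255,0,255))
    draw(im,[box(-77,77,-67,67,85,85.1),box(-88,-88.1,-52,52,85,96)],T,n,f,np.array([x0,y0]),(255,255,0))
    draw(im,EL,eT(p),n,f,np.array([x0,y0]),(0,255,0))
    out.append(cv2.resize(im,(400,480 if n=='scene' else 400)))
out[1]=np.vstack([out[1],np.zeros((80,400,3),np.uint8)])
cv2.imwrite('pics/catch.png',np.hstack(out))
```

```text
(no output)
```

View pics/catch.png

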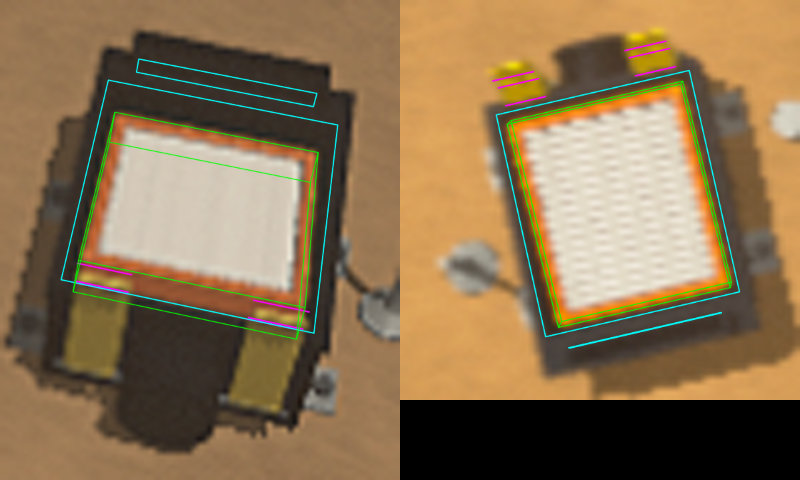

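```bash
cat > plan.py <<'E'
from h import *
from workcell import monitor
BX=dict(x=.5209,y=.2410,yaw=np.radians(14.1))
LD=dict(x=.5608,y=-.1850,yaw=np.radians(-24.3))
def tool(yaw,tilt=0):
    """tool x along yaw horizontally, z down; tilt (rad) = raise +x side of held object (rotation about -y axis)"""
    x=np.array([np.cos(yaw),np.sin(yaw),0]); z=np.array([0,0,-1.]); y=np.cross(z,x)
    R=np.stack([x,y,z],1)
    yb=np.array([-np.sin(yaw),np.cos(yaw),0])
    return Rn.from_rotvec(-tilt*yb).as_matrix()@R
def boxpt(x,y,z,b=BX):
    T=pose(b['x'],b['y'],0,b['yaw']); return (T@[x/1000,y/1000,z/1000,1])[:3]
def delta(p,R,P0=None,R0=None,q=False):
    s=monitor.read_state()
    P0=s['tool_pos'] if P0 is None else P0; R0=s['eef_rot'] if R0 is None else R0
    w=np.degrees(Rn.from_matrix(R0.T@R).as_rotvec()); d=R0.T@(np.asarray(p)-P0)*1000
    print('w',w.round(2),'d',d.round(1),'|d|',np.linalg.norm(d).round(1),'from',np.round(P0,4),'to',np.round(p,4))
    return w,d
E
python3 - <<'E'
from plan import *
delta(boxpt(42,0,180),tool(BX['yaw']))
E
```

```text
w [  0.    -0.   -87.78] d [-708.3 -609.6   65.3] |d| 936.8 from [ 0.1756 -0.5998  0.2453] to [0.5616 0.2512 0.18  ]
```

Emit:
carry_out(commands=[[[0,0,-6,-25,-21,0,0],[0,0,-13,-55,-47,0,0],[0,0,-20,-86,-74,0,0],[0,0,-27,-117,-100,0,0],[0,0,-34,-148,-127,0,0],[0,0,-41,-179,-154,0,0],[0,0,-48,-210,-180,0,0],[0,0,-55,-240,-207,0,0]]], force=20)

```text
time_s: 2.27
tool_pos: [0.3071, -0.3095, 0.2455]
eef_rot: [[0.949, -0.315, 0.0], [-0.315, -0.949, -0.0], [0.0, 0.0, -1.0]]
wrist_force: [0.5, -0.4, 0.1]
gripper_width: -0.0002
```

Run:
```python
from plan import *
delta(boxpt(42,0,180),tool(BX['yaw'])); print(monitor.read_state()['joint_positions'].round(1))
```

```text
w [ 2.000e-02 -2.000e-02 -3.247e+01] d [  64.9 -612.4   65.4] |d| 619.3 from [ 0.3071 -0.3095  0.2455] to [0.5616 0.2512 0.18  ]
[-46.8   8.1 116.3   0.   55.6 -28.4]
```

Emit:
carry_out(commands=[[[0,0,-4,4,-39,0,0],[0,0,-8,8,-78,0,0],[0,0,-12,12,-118,0,0],[0,0,-16,17,-157,0,0],[0,0,-20,21,-196,0,0],[0,0,-24,25,-236,0,0],[0,0,-28,29,-275,0,0],[0,0,-32.5,33,-315,0,0]]])

```text
time_s: 2.93
tool_pos: [0.4395, -0.0215, 0.2457]
eef_rot: [[0.97, 0.242, 0.001], [0.242, -0.97, -0.0], [0.001, 0.0, -1.0]]
wrist_force: [1.6, -1.4, 1.0]
gripper_width: -0.0001
```

Run:
```python
from plan import *
delta(boxpt(42,0,130),tool(BX['yaw'])); print(monitor.read_state()['joint_positions'].round(1))
```

```text
w [ 0.02 -0.05 -0.08] d [ 184.5 -235.1  115.8] |d| 320.5 from [ 0.4395 -0.0215  0.2457] to [0.5616 0.2512 0.13  ]
[ -4.4   8.4 115.8  -0.   55.7 -18.4]
```

Emit:
carry_out(commands=[[[0,0,0,23,-29,0,0],[0,0,0,48,-61,0,0],[0,0,0,73,-93,5,0],[0,0,0,98,-125,20,0],[0,0,0,123,-157,40,0],[0,0,0,148,-189,60,0],[0,0,0,170,-217,80,0],[0,0,0,184.5,-235,105,0]]])

```text
time_s: 3.6
tool_pos: [0.5641, 0.252, 0.141]
eef_rot: [[0.971, 0.24, 0.004], [0.24, -0.971, 0.002], [0.004, -0.001, -1.0]]
wrist_force: [1.1, -0.5, 0.6]
gripper_width: 0.0
```

Run:
```python
from plan import *
from workcell import viewer
delta(boxpt(42,0,85),tool(BX['yaw'])); print(monitor.read_state()['wrist_force'])
f=viewer.grab_frame('scene')
cv2.imwrite('pics/push0.png',cv2.resize(f[150:290,250:400,::-1],None,fx=5,fy=4.2 and 5,interpolation=cv2.INTER_CUBIC)[:600])
```

```text
w [-0.05 -0.25 -0.23] d [-2.8  0.2 56. ] |d| 56.0 from [0.5641 0.252  0.141 ] to [0.5616 0.2512 0.085 ]
[ 1.11881617 -0.51096695  0.58500551]
```

View pics/push0.png

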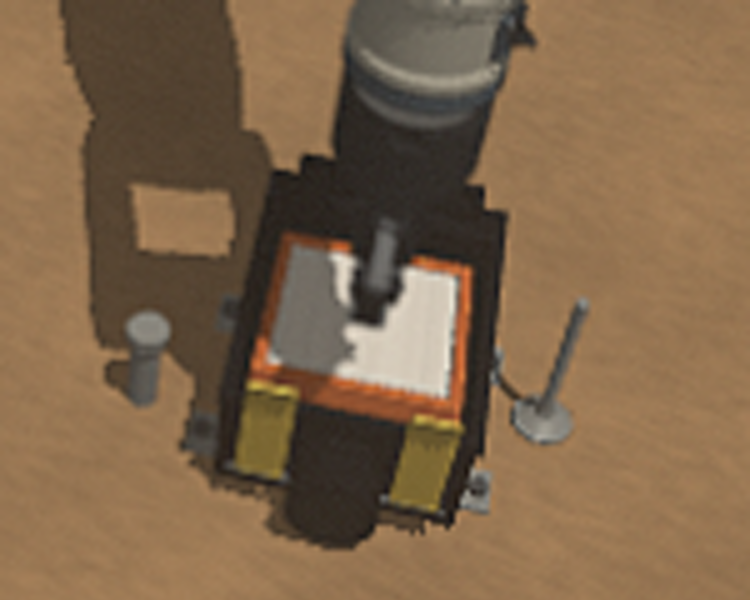

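Emit:
carry_out(commands=[[[0,0,0,-2,0,12,0],[0,0,0,-3,0,24,0],[0,0,0,-3,0,34,0],[0,0,0,-3,0,42,0],[0,0,0,-3,0,48,0],[0,0,0,-3,0,53,0],[0,0,0,-3,0,56,0],[0,0,0,-3,0,58,0]]])

```text
time_s: 4.32
tool_pos: [0.5597, 0.2478, 0.0828]
eef_rot: [[0.971, 0.238, 0.001], [0.238, -0.971, 0.0], [0.001, -0.0, -1.0]]
wrist_force: [1.6, -0.3, 3.0]
gripper_width: -0.0003
```

Emit:
carry_out(commands=[[[0,0,0,0,0,2,0],[0,0,0,0,0,3,0],[0,0,0,0,0,4,0]]])

```text
time_s: 4.57
tool_pos: [0.5595, 0.2481, 0.0789]
eef_rot: [[0.971, 0.239, 0.001], [0.239, -0.971, 0.0], [0.001, 0.0, -1.0]]
wrist_force: [-0.9, -2.0, 17.4]
gripper_width: -0.0004
```

Emit:
carry_out(commands=[[[0,0,0,0,0,1,0],[0,0,0,0,0,2,0],[0,0,0,0,0,2,0]]])

```text
time_s: 4.82
tool_pos: [0.5595, 0.2481, 0.0788]
eef_rot: [[0.971, 0.239, 0.001], [0.239, -0.971, 0.0], [0.001, 0.0, -1.0]]
wrist_force: [-3.8, -3.4, 21.9]
gripper_width: 0.0001
```

Run:
```python
from plan import *
b=LD; p=np.array([b['x'],b['y'],.15])
delta(p,tool(b['yaw']))
```

```text
w [-1.000e-02 -5.000e-02  3.813e+01] d [-102.2  420.9  -71.3] |d| 438.9 from [0.5595 0.2481 0.0788] to [ 0.5608 -0.185   0.15  ]
```

Emit:
carry_out(commands=[[[0,0,0,0,0,-25,0],[0,0,0,0,0,-60,0],[0,0,4,-5,20,-90,0],[0,0,9,-14,56,-96,0],[0,0,14,-23,94,-96,50],[0,0,19,-32,132,-96,100],[0,0,24,-42,172,-96,100],[0,0,28,-51,212,-96,100]]])

```text
time_s: 5.48
tool_pos: [0.5589, 0.0286, 0.1721]
eef_rot: [[0.969, -0.248, -0.002], [-0.248, -0.969, 0.0], [-0.002, 0.0, -1.0]]
wrist_force: [0.9, -0.7, 1.0]
gripper_width: 0.0484
```

Run:
```python
from fitbox import *
from plan import *
from workcell import viewer
ims={n:viewer.grab_frame(n) for n in('scene','top')}
pickle.dump(ims,open('ims2.pkl','wb'))
for ns in (['top'],['scene']):
    q,f,lv=fit(ims,ns,[.5209,.241,.245,.03]); print(ns,q.round(4),np.degrees(q[2]).round(2),round(f,3))
show(ims,q,'b')
delta(np.array([LD['x'],LD['y'],.15]),tool(LD['yaw']))
```

```text
['top'] [0.5206 0.2404 0.2464 0.0068] 14.12 11.87
['scene'] [0.5209 0.2421 0.2415 0.018 ] 13.84 9.141
w [0.09 0.09 9.7 ] d [ 54.6 203.   22.2] |d| 211.4 from [0.5592 0.0252 0.172 ] to [ 0.5608 -0.185   0.15  ]
```

View pics/box_scene_b.png

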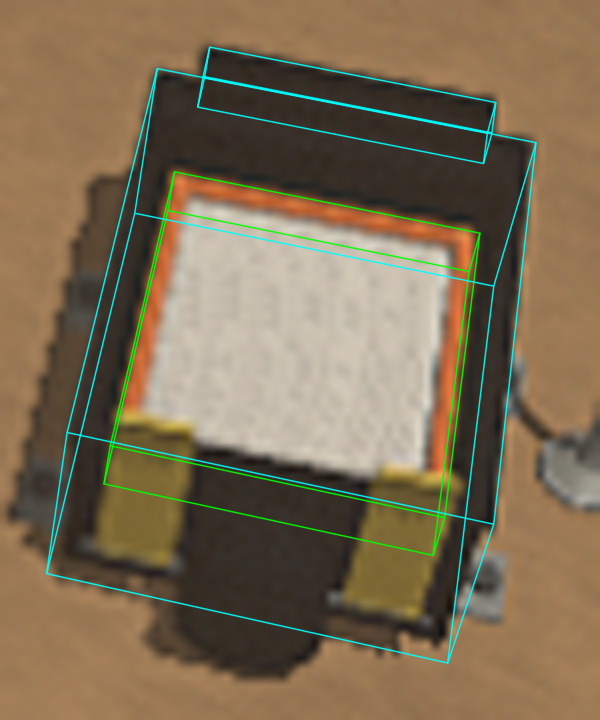

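View pics/box_top_b.png

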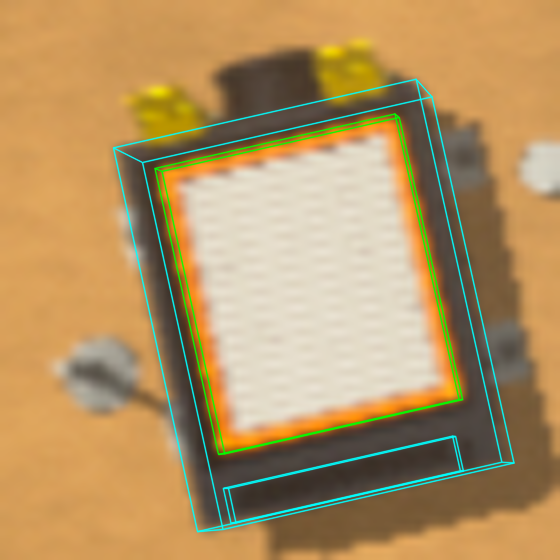

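Emit:
carry_out(commands=[[[0,0,1,7,25,0,100],[0,0,3,16,60,0,100],[0,0,5,26,97,3,100],[0,0,7,37,136,8,100],[0,0,9,47,175,14,100],[0,0,9.7,54,200,18,100],[0,0,9.7,54.5,203,22,100],[0,0,9.7,54.5,203,22,100]]])

```text
time_s: 6.25
tool_pos: [0.5623, -0.1807, 0.149]
eef_rot: [[0.914, -0.407, -0.003], [-0.407, -0.914, 0.001], [-0.003, -0.0, -1.0]]
wrist_force: [-0.3, 0.9, -0.3]
gripper_width: 0.0859
```

Run:
```python
from plan import *
from workcell import viewer
delta(np.array([LD['x'],LD['y'],.032]),tool(LD['yaw']))
for n,r in(('scene',(130,70,260,230)),('top',(240,130,340,230))):
    f=viewer.grab_frame(n); x0,y0,x1,y1=r
    cv2.imwrite(f'pics/g_{n}.png',cv2.resize(f[y0:y1,x0:x1,::-1],None,fx=4,fy=4,interpolation=cv2.INTER_CUBIC)[:600])
```

```text
w [-0.    0.16  0.31] d [  0.7   4.5 117. ] |d| 117.1 from [ 0.5623 -0.1807  0.149 ] to [ 0.5608 -0.185   0.032 ]
```

View pics/g_scene.png

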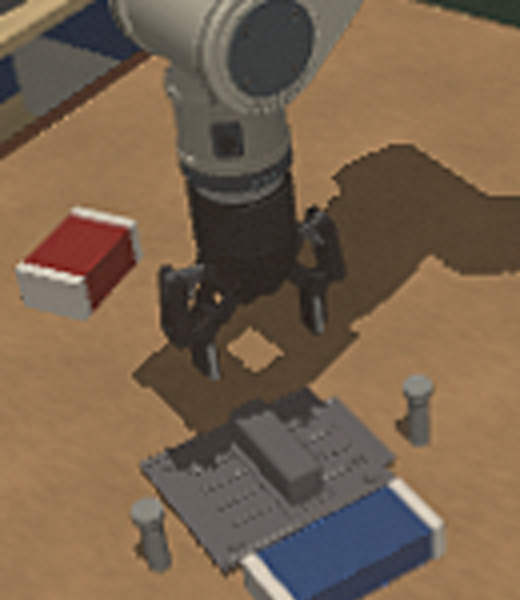

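View pics/g_top.png

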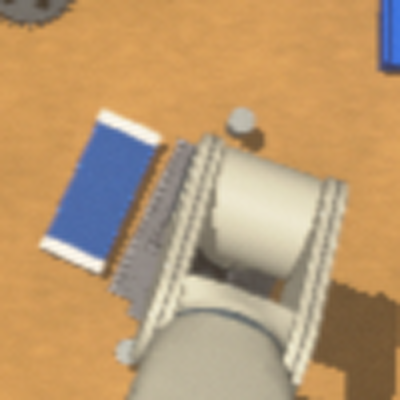

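Emit:
carry_out(commands=[[[0,0,0.3,0.5,3,12,100],[0,0,0.3,0.5,4,32,100],[0,0,0.3,0.5,4,55,100],[0,0,0.3,0.5,4,78,100],[0,0,0.3,0.5,4,98,100],[0,0,0.3,0.5,4,110,100],[0,0,0.3,0.5,4,116,100],[0,0,0.3,0.5,4,116,100]]])

```text
time_s: 7.02
tool_pos: [0.5615, -0.183, 0.033]
eef_rot: [[0.913, -0.409, -0.002], [-0.409, -0.913, 0.001], [-0.002, 0.0, -1.0]]
wrist_force: [0.2, -0.4, 1.2]
gripper_width: 0.0859
```

Emit:
carry_out(commands=[[[0,0,0,0,0,0,40],[0,0,0,0,0,0,30],[0,0,0,0,0,0,20],[0,0,0,0,0,0,10],[0,0,0,0,0,0,10],[0,0,0,0,0,0,10],[0,0,0,0,0,0,10]]], force=70)

```text
time_s: 7.6
tool_pos: [0.5626, -0.1842, 0.0354]
eef_rot: [[0.912, -0.41, 0.001], [-0.41, -0.912, -0.0], [0.001, -0.0, -1.0]]
wrist_force: [-1.7, 1.4, 6.0]
gripper_width: 0.0327
```

Emit:
carry_out(commands=[[[0,0,0,0,0,-4,10],[0,0,0,0,0,-12,10],[0,0,0,0,0,-24,10],[0,0,0,0,0,-40,10],[0,0,0,0,0,-60,10],[0,0,0,0,0,-85,10],[0,0,0,0,0,-110,10],[0,0,0,0,0,-130,10]]])

```text
time_s: 8.27
tool_pos: [0.5624, -0.1841, 0.167]
eef_rot: [[0.912, -0.41, 0.002], [-0.41, -0.912, -0.001], [0.002, -0.0, -1.0]]
wrist_force: [-0.7, 0.1, -3.7]
gripper_width: 0.0332
```

Run:
```python
from plan import *
from workcell import viewer
print(monitor.read_state()['wrist_force'])
for n,r in(('scene',(130,70,260,230)),('top',(240,120,340,230))):
    f=viewer.grab_frame(n); x0,y0,x1,y1=r
    cv2.imwrite(f'pics/l_{n}.png',cv2.resize(f[y0:y1,x0:x1,::-1],None,fx=4,fy=4,interpolation=cv2.INTER_CUBIC)[:600])
```

```text
[-0.69093445  0.1415435  -3.65996429]
```

View pics/l_scene.png

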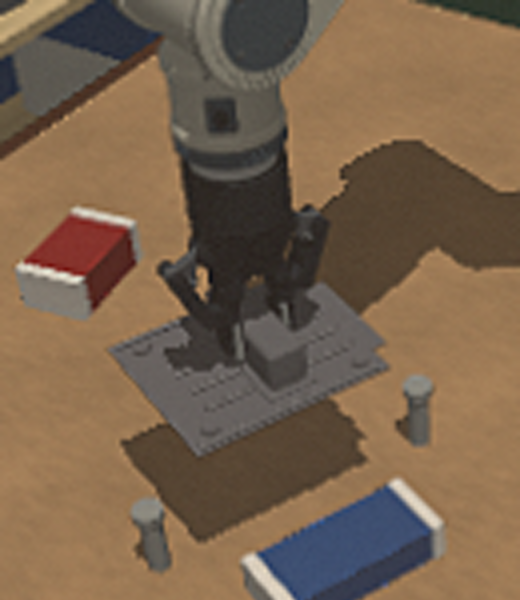

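View pics/l_top.png

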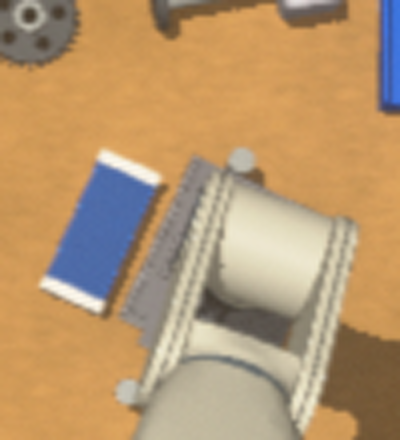

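```bash
cat > fitlid.py <<'E'
from h import *
from plan import *
from scipy.optimize import minimize
from workcell import viewer
def dimg(im):
    im=im.astype(float); return np.clip((im[...,0]-im[...,2])/(im.max(2)+1),0,1)
def Tool(s):
    T=np.eye(4);T[:3,:3]=s['eef_rot'];T[:3,3]=s['tool_pos'];return T
# lid in tool frame: lid x=tool x, lid y=-tool y, lid z=-tool z ; params: dx,dy (tool frame, m), dz, yaw(about lid z), pitch(about lid y)
def rel(p):
    T=np.eye(4); T[:3,:3]=np.diag([1,-1,-1.])@Rn.from_euler('zy',[p[3],p[4]]).as_matrix(); T[:3,3]=p[:3]; return T
GR=[box(-62,62,-45,45,-300,18)]
def fit(ims,s,ns,p0,free,excl=[],bg=None,rois=None):
    TT=Tool(s); W={};D={};R={};lv={}
    for n in ns:
        T=TT@rel(p0); px=np.vstack([proj(b@T[:3,:3].T+T[:3,3],n) for b in LID])
        a=np.floor(px.min(0)-6).astype(int); b=np.ceil(px.max(0)+6).astype(int)
        a=np.maximum(a,0); b=np.minimum(b,[512,384]); R[n]=(*a,*b)
        D[n]=dimg(ims[n])[a[1]:b[1],a[0]:b[0]]
        g=render(GR,TT,n,R[n])
        w=(cv2.dilate((g>0).astype(np.uint8),np.ones((3,3)))==0).astype(float)
        hsv=cv2.cvtColor(ims[n],cv2.COLOR_RGB2HSV)[a[1]:b[1],a[0]:b[0]].astype(int)
        for m in excl: w*=1-cv2.dilate(m[n][a[1]:b[1],a[0]:b[0]].astype(np.uint8),np.ones((3,3)))
        blue=((hsv[...,0]>95)&(hsv[...,0]<130)&(hsv[...,1]>90)).astype(np.uint8)
        w[cv2.dilate(blue,np.ones((7,7)))>0]=0
        W[n]=w
        m=render(LID,T,n,R[n]); lv[n]=(np.median(D[n][(m<.01)&(w>0)]),np.median(D[n][(m>.99)&(w>0)]))
    free=list(free); 
    def cost(x):
        p=np.array(p0,float); p[free]=x; T=TT@rel(p); c=0
        for n in ns:
            m=render(LID,T,n,R[n]); r=W[n]*(lv[n][0]+(lv[n][1]-lv[n][0])*m-D[n]); c+=np.minimum(r*r,.04).sum()
        return c
    x0=np.array(p0,float)[free]; st=np.array([.006,.006,.006,.04,.04])[free]
    sim=np.vstack([x0]+[x0+st*(np.arange(len(free))==i) for i in range(len(free))])
    b=minimize(cost,x0,method='Nelder-Mead',options=dict(initial_simplex=sim,xatol=1e-5,maxiter=500))
    p=np.array(p0,float);p[free]=b.x
    return p,b.fun,R,lv,W
def show(ims,s,p,R,tag):
    T=Tool(s)@rel(p)
    for n in R:
        x0,y0,x1,y1=R[n]; f=max(1,min(6,600//(y1-y0),800//(x1-x0)))
        im=cv2.resize(ims[n][y0:y1,x0:x1,::-1],None,fx=f,fy=f,interpolation=cv2.INTER_CUBIC)
        draw(im,LID[:3],T,n,f,np.array([x0,y0]),(0,255,0)); cv2.imwrite(f'pics/lidh_{n}_{tag}.png',im)
E
python3 - <<'E'
from fitlid import *
s=monitor.read_state(); ims={n:viewer.grab_frame(n) for n in('scene','top')}; s=monitor.read_state()
pickle.dump((ims,s),open('ims3.pkl','wb'))
for ns,fr in((['scene'],(1,2,3,4)),(['scene'],(1,2,3)),(['top'],(1,3)),(['scene','top'],(1,2,3,4)),(['scene','top'],(0,1,2,3,4))):
    p,f,R,lv,W=fit(ims,s,ns,[0,0,.0024,0,0],fr); print(ns,fr,(p*[1e3,1e3,1e3,57.3,57.3]).round(2),round(f,2),lv)
show(ims,s,p,R,'a')
E
```

```text
['scene'] (1, 2, 3, 4) [ 0.    9.64  5.46  0.45 -0.15] 8.37 {'scene': (np.float64(0.4453125), np.float64(0.08411214953271028))}
['scene'] (1, 2, 3) [ 0.    8.27  5.1  -0.26  0.  ] 8.74 {'scene': (np.float64(0.4453125), np.float64(0.08411214953271028))}
['top'] (1, 3) [ 0.    4.    2.4  -0.28  0.  ] 35.42 {'top': (np.float64(0.5087719298245614), np.float64(0.125))}
['scene', 'top'] (1, 2, 3, 4) [ 0.    4.73  0.87 -1.05  1.1 ] 45.4 {'scene': (np.float64(0.4453125), np.float64(0.08411214953271028)), 'top': (np.float64(0.5087719298245614), np.float64(0.125))}
['scene', 'top'] (0, 1, 2, 3, 4) [ 1.72  4.13  0.27 -0.17  0.35] 44.16 {'scene': (np.float64(0.4453125), np.float64(0.08411214953271028)), 'top': (np.float64(0.5087719298245614), np.float64(0.125))}
```

View pics/lidh_scene_a.png

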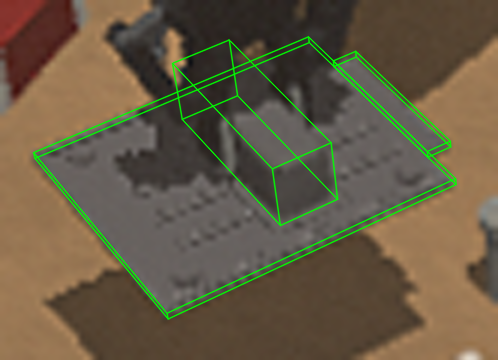

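View pics/lidh_top_a.png

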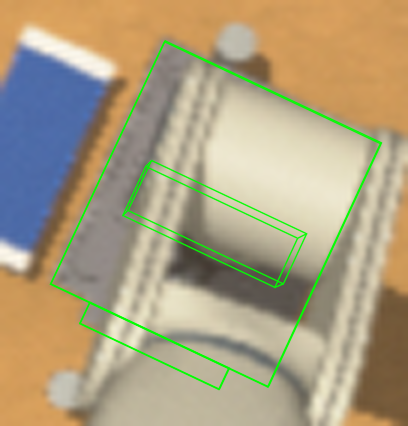

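Run:
```python
from fitlid import *
b=dict(x=.5208,y=.2412,yaw=np.radians(14.1))
Bi=np.linalg.inv(pose(b['x'],b['y'],0,b['yaw']))
# valve: foot and stem tip
for n,px in(('scene',(359.5,235)),('top',(154,212))): print(n,(Bi@np.r_[ray(px,n,0.003),1])[:3].round(3))
# stem top in scene ~ (573,330)/800*512
print('tip',(Bi@np.r_[ray((366.7,211),'scene',.112),1])[:3].round(3))
def pre(tx,tz,th,rl=(0,.0045,.0024)):
    # lid R in world, with tip at box (tx,0,tz)
    Rl=Rn.from_euler('z',b['yaw']).as_matrix()@Rn.from_euler('y',-th).as_matrix()
    tip=(np.linalg.inv(Bi)@[tx/1e3,0,tz/1e3,1])[:3]
    g=tip-Rl@np.array([-.0895,0,-.023]); Rt=Rl@np.diag([1,-1,-1.]); P=g-Rt@np.array(rl)
    return P,Rt
for a in((-60,150,0),(-60,150,.3)):
    P,R=pre(*a); delta(P,R)
print(monitor.read_state()['joint_positions'].round(1))
```

```text
scene [-0.01   0.125  0.003]
top [-0.015  0.131  0.003]
tip [-0.012  0.121  0.112]
w [ 2.000e-02 -6.000e-02 -3.828e+01] d [-191.5 -392.8  -10.7] |d| 437.1 from [ 0.5621 -0.184   0.1649] to [0.5483 0.2528 0.1754]
w [  5.76  16.48 -37.99] d [-200.5 -385.7  -36. ] |d| 436.2 from [ 0.5621 -0.184   0.1649] to [0.5372 0.2499 0.2007]
[-19.3  27.3 101.    0.   51.7   4.9]
```

Emit:
carry_out(commands=[[[0,0,0,-4,-8,-8,10],[0.2,0.6,-1.5,-12,-24,-18,10],[0.6,1.7,-4,-24,-46,-30,10],[1.0,2.9,-7,-38,-74,-40,10],[1.5,4.2,-10,-54,-104,-46,10],[2.0,5.6,-13,-70,-135,-50,10],[2.4,7.0,-16,-86,-166,-54,10],[2.9,8.3,-19,-102,-197,-56,10]]])

```text
time_s: 9.13
tool_pos: [0.5484, 0.0395, 0.2197]
eef_rot: [[0.985, -0.085, 0.151], [-0.088, -0.996, 0.013], [0.149, -0.026, -0.989]]
wrist_force: [0.8, -0.3, -2.9]
gripper_width: 0.0332
```

```bash
cat >> plan.py <<'E'
B2=dict(x=.5208,y=.2412,yaw=np.radians(14.1))
def pre(tx,tz,th,rl=(0,.0045,.0024),ty=0,b=B2):
    Rl=Rn.from_euler('z',b['yaw']).as_matrix()@Rn.from_euler('y',-th).as_matrix()
    tip=boxpt(tx,ty,tz,b)
    g=tip-Rl@np.array([-.0895,0,-.023]); Rt=Rl@np.diag([1,-1,-1.]); return g-Rt@np.array(rl),Rt
E
python3 - <<'E'
from plan import *
delta(*pre(-60,150,.3)); s=monitor.read_state(); print(s['gripper_width'],s['wrist_force'])
E
```

```text
w [  2.8    8.3  -18.87] d [ -32.5 -208.1   19.8] |d| 211.6 from [0.5484 0.0395 0.2197] to [0.5372 0.2499 0.2007]
0.03316108608157883 [ 0.78886354 -0.33228738 -2.88888906]
```

Emit:
carry_out(commands=[[[0.4,1.2,-2.8,-4,-28,0,10],[0.8,2.5,-5.6,-9,-58,0,10],[1.2,3.8,-8.5,-14,-90,2,10],[1.7,5.0,-11.5,-19,-122,5,10],[2.1,6.3,-14.5,-24,-154,9,10],[2.5,7.4,-17,-29,-184,14,10],[2.8,8.3,-18.9,-32,-203,18,10],[2.8,8.3,-18.9,-32.5,-208,20,10]]])

```text
time_s: 9.8
tool_pos: [0.5367, 0.2504, 0.199]
eef_rot: [[0.927, 0.246, 0.285], [0.236, -0.969, 0.071], [0.293, 0.001, -0.956]]
wrist_force: [-0.5, -0.2, -4.0]
gripper_width: 0.0331
```

Run:
```python
from fitlid import *
ims={n:viewer.grab_frame(n) for n in('scene','top')}; s=monitor.read_state()
delta(*pre(-60,150,.3))
pickle.dump((ims,s),open('ims4.pkl','wb'))
for ns,fr in((['scene'],(0,1,2,3)),(['scene'],(1,3)),(['top'],(1,3)),(['top'],(0,1,3)),(['scene','top'],(0,1,2,3,4))):
    p,f,R,lv,W=fit(ims,s,ns,[0,0.004,.0024,0,0],fr); print(ns,fr,(p*[1e3,1e3,1e3,57.3,57.3]).round(2),round(f,2),lv)
show(ims,s,p,R,'b')
```

```text
w [0.07 0.16 0.  ] d [ 0.3 -1.4 -1.2] |d| 1.9 from [0.5376 0.2486 0.1995] to [0.5372 0.2499 0.2007]
['scene'] (0, 1, 2, 3) [5.427e+01 5.600e-01 4.840e+00 2.000e-02 0.000e+00] 16.2 {'scene': (np.float64(0.4117647058823529), np.float64(0.09574468085106383))}
['scene'] (1, 3) [0.   1.26 2.4  0.15 0.  ] 25.12 {'scene': (np.float64(0.4117647058823529), np.float64(0.09574468085106383))}
['top'] (1, 3) [0.   5.22 2.4  0.75 0.  ] 17.17 {'top': (np.float64(0.5714285714285714), np.float64(0.11194029850746269))}
['top'] (0, 1, 3) [0.02 5.47 2.4  0.44 0.  ] 17.19 {'top': (np.float64(0.5714285714285714), np.float64(0.11194029850746269))}
['scene', 'top'] (0, 1, 2, 3, 4) [ 2.19  0.11 24.53  1.04 15.21] 31.63 {'scene': (np.float64(0.4117647058823529), np.float64(0.09574468085106383)), 'top': (np.float64(0.5714285714285714), np.float64(0.11194029850746269))}
```

View pics/lidh_scene_b.png

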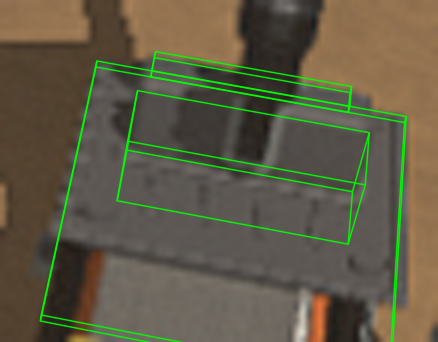

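View pics/lidh_top_b.png

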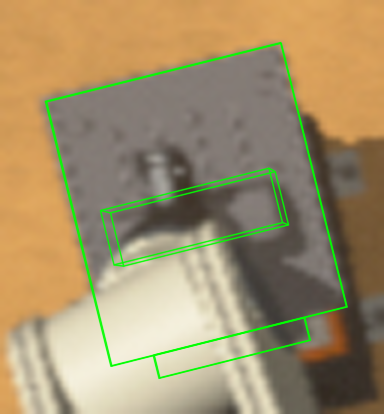

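Run:
```python
from fitlid import *
ims,s=pickle.load(open('ims4.pkl','rb'))
T=pose(B2['x'],B2['y'],0,B2['yaw'])
out=[]
for n,r,f in(('scene',(280,140,370,265),4.8),('top',(145,130,225,235),5)):
    x0,y0,x1,y1=r
    im=cv2.resize(ims[n][y0:y1,x0:x1,::-1],None,fx=f,fy=f,interpolation=cv2.INTER_CUBIC)
    draw(im,LID[:3],Tool(s)@rel([0,.0045,.0024,0,0]),n,f,np.array([x0,y0]),(0,255,0))
    draw(im,[box(-88,-88.1,-52,52,85,96),box(-77,77,-67,67,85,85.1),box(-105,-88,-56,56,102,102.1)],T,n,f,np.array([x0,y0]),(255,255,0))
    out.append(im[:520,:400])
h=min(o.shape[0] for o in out)
cv2.imwrite('pics/pre.png',np.hstack([o[:h] for o in out]))
```

```text
(no output)
```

View pics/pre.png

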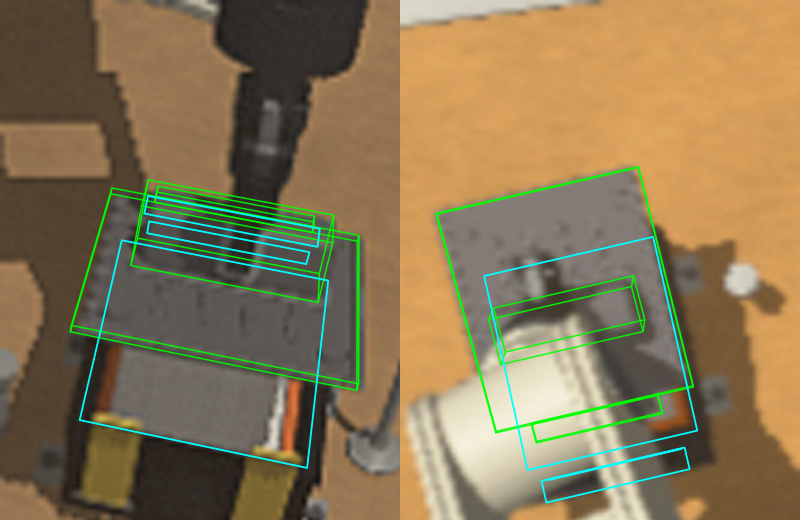

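Run:
```python
from plan import *
rl=(0,.0042,.0030)
delta(*pre(-79,115,.3,rl)); delta(*pre(-79,95,.3,rl)); delta(*pre(-79,85,.3,rl))
```

```text
w [0.07 0.16 0.  ] d [-28.1  -1.2  26.1] |d| 38.4 from [0.5376 0.2486 0.1995] to [0.5186 0.245  0.1663]
w [0.07 0.16 0.  ] d [-34.   -1.2  45.2] |d| 56.6 from [0.5376 0.2486 0.1995] to [0.5186 0.245  0.1463]
w [0.07 0.16 0.  ] d [-36.9  -1.2  54.8] |d| 66.1 from [0.5376 0.2486 0.1995] to [0.5186 0.245  0.1363]
```

Emit:
carry_out(commands=[[[0,0,0,-5,-1,5,10],[0,0,0,-12,-1,11,10],[0,0,0,-20,-1.2,18,10],[0,0,0,-27,-1.2,25,10],[0,0,0,-30,-1.2,32,10],[0,0,0,-33,-1.2,40,10],[0,0,0,-34,-1.2,45,10],[0,0,0,-34,-1.2,45,10]]])

```text
time_s: 10.57
tool_pos: [0.5199, 0.2439, 0.1465]
eef_rot: [[0.927, 0.242, 0.286], [0.231, -0.97, 0.07], [0.295, 0.001, -0.956]]
wrist_force: [0.5, -0.4, -2.9]
gripper_width: 0.033
```

```bash
cat > look.py <<'E'
from fitlid import *
import sys
def look(tag,rl=[0,.0042,.003,0,0]):
    ims={n:viewer.grab_frame(n) for n in('scene','top')}; s=monitor.read_state()
    pickle.dump((ims,s),open(f'ims_{tag}.pkl','wb'))
    T=pose(B2['x'],B2['y'],0,B2['yaw']); out=[]
    for n,r,f in(('scene',(280,155,370,275),4.8),('top',(145,145,225,245),5)):
        x0,y0,x1,y1=r
        im=cv2.resize(ims[n][y0:y1,x0:x1,::-1],None,fx=f,fy=f,interpolation=cv2.INTER_CUBIC)
        if rl is not None: draw(im,LID[:2],Tool(s)@rel(rl),n,f,np.array([x0,y0]),(0,255,0))
        draw(im,[box(-88,-88.1,-52,52,85,96)],T,n,f,np.array([x0,y0]),(255,255,0))
        out.append(im[:500,:400])
    cv2.imwrite(f'pics/look_{tag}.png',np.hstack([o[:500] for o in out]))
    Tl=np.linalg.inv(T)@Tool(s)@rel(rl or [0,.0042,.003,0,0])
    print('tip in box mm',(Tl@[-.0895,0,-.023,1])[:3].round(4)*1e3,'edge',(Tl@[.0945,0,-.023,1])[:3].round(4)*1e3,'F',s['wrist_force'].round(1),'t',s['time_s'])
if __name__=='__main__': look(sys.argv[1])
E
python3 look.py c
```

```text
tip in box mm [-77.3  -1.   96.4] edge [ 98.5  -1.3 150.9] F [-0.4 -0.1 -3.9] t 10.6667
```

View pics/look_c.png

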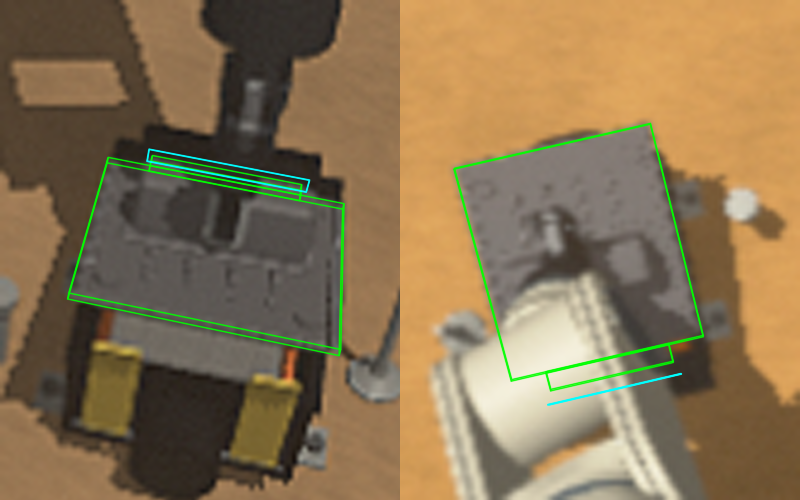

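Emit:
carry_out(commands=[[[0,0,0,-3,-0.5,3,10],[0,0,0,-4.5,-1,5,10],[0,0,0,-5.5,-1,7,10],[0,0,0,-5.5,-1,8,10]]])

```text
time_s: 11.0
tool_pos: [0.5169, 0.2445, 0.1384]
eef_rot: [[0.927, 0.242, 0.287], [0.231, -0.97, 0.071], [0.296, 0.001, -0.955]]
wrist_force: [-0.2, 0.1, -3.6]
gripper_width: 0.0329
```

Emit:
carry_out(commands=[[[0,0,0,-0.3,0,1,10],[0,0,0,-0.6,0,2,10]]])

```text
time_s: 11.17
tool_pos: [0.5174, 0.2446, 0.1367]
eef_rot: [[0.927, 0.242, 0.288], [0.231, -0.97, 0.071], [0.297, 0.001, -0.955]]
wrist_force: [0.5, -1.0, -3.5]
gripper_width: 0.0329
```

```bash
python3 look.py d
```

```text
tip in box mm [-80.4   0.   85.2] edge [ 95.3  -0.2 139.7] F [ 0.1 -0.7 -3.4] t 11.2667
```

Emit:
carry_out(commands=[[[0,0,0,-0.3,0,1,10],[0,0,0,-0.6,0,2,10],[0,0,0,-0.6,0,2,10]]])

```text
time_s: 11.52
tool_pos: [0.5177, 0.2447, 0.1353]
eef_rot: [[0.926, 0.242, 0.289], [0.231, -0.97, 0.071], [0.297, 0.001, -0.955]]
wrist_force: [-2.8, -0.6, 6.5]
gripper_width: 0.0331
```

Emit:
carry_out(commands=[[[0,0,0,-0.3,0,1,10],[0,0,0,-0.6,0,2,10],[0,0,0,-0.6,0,2,10]]])

```text
time_s: 11.77
tool_pos: [0.5182, 0.2449, 0.1343]
eef_rot: [[0.926, 0.242, 0.29], [0.231, -0.97, 0.072], [0.299, 0.0, -0.954]]
wrist_force: [-4.4, -2.2, 15.9]
gripper_width: 0.0331
```

Emit:
carry_out(commands=[[[0,0,0,0.6,0,-2,10],[0,0,0,-2,0,-3.2,10],[0,0,0,-5,0,-4.1,10],[0,0,0,-8,0,-5,10]]])

```text
time_s: 12.1
tool_pos: [0.5084, 0.2424, 0.1349]
eef_rot: [[0.926, 0.242, 0.288], [0.231, -0.97, 0.071], [0.297, 0.0, -0.955]]
wrist_force: [1.0, -0.2, -1.2]
gripper_width: 0.0328
```

```bash
python3 look.py e
```

```text
tip in box mm [-90.1   0.1  83.4] edge [ 85.7  -0.2 137.9] F [-0.6  0.8 -0.4] t 12.2
```

Emit:
carry_out(commands=[[[0,0,0,-2,0,-1,10],[0,0,0,-4,0,-1.7,10],[0,0,0,-6,0,-2.3,10],[0,0,0,-6,0,-2.3,10]]])

```text
time_s: 12.53
tool_pos: [0.5014, 0.2405, 0.1349]
eef_rot: [[0.927, 0.242, 0.287], [0.231, -0.97, 0.071], [0.295, 0.001, -0.955]]
wrist_force: [0.5, -0.5, -3.2]
gripper_width: 0.0328
```

```bash
python3 look.py f
```

```text
tip in box mm [-96.1   0.   83.8] edge [ 79.6  -0.2 138.3] F [ 0.6 -0.2 -3.5] t 12.6333
```

View pics/look_f.png

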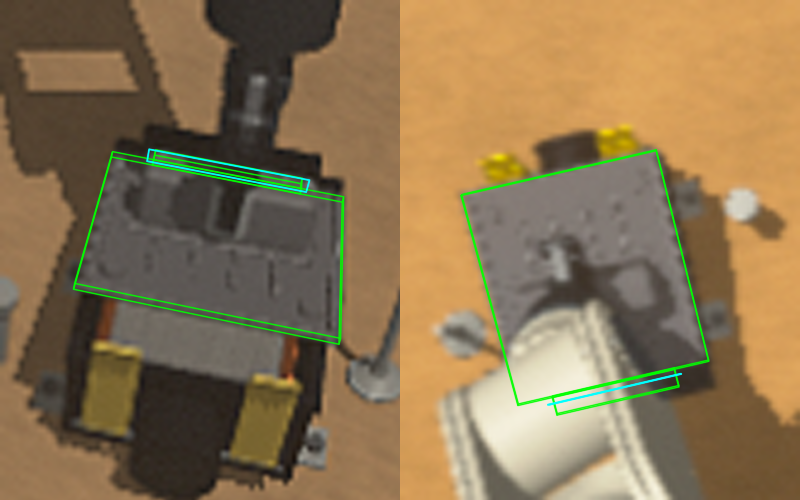

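Emit:
carry_out(commands=[[[0,0,0,-2,0,-0.6,10],[0,0,0,-4,0,-1.2,10],[0,0,0,-5,0,-1.5,10],[0,0,0,-5,0,-1.5,10]]])

```text
time_s: 12.97
tool_pos: [0.4983, 0.2401, 0.1358]
eef_rot: [[0.926, 0.243, 0.291], [0.231, -0.97, 0.072], [0.299, 0.0, -0.954]]
wrist_force: [5.3, 1.0, -4.8]
gripper_width: 0.0329
```

Run:
```python
from look import *
s=monitor.read_state();T=pose(B2['x'],B2['y'],0,B2['yaw'])
Tl=np.linalg.inv(T)@Tool(s)@rel([0,.0042,.0022,0,0]); print((Tl@[-.0895,0,-.023,1])[:3]*1e3,s['wrist_force'])
```

```text
[-99.97853517   0.24921002  85.00633621] [ 5.27496916  0.99575919 -4.75660379]
```

```bash
cat > swing.py <<'E'
from plan import *
import sys
def swing(ths,tx=-96.5,tz=85.8,ty=0,rl=(0,.0042,.0022)):
    s=monitor.read_state()
    for i,th in enumerate(ths):
        x=tx if np.isscalar(tx) else tx[i]; z=tz if np.isscalar(tz) else tz[i]
        P,R=pre(x,z,th,rl,ty)
        w=np.degrees(Rn.from_matrix(s['eef_rot'].T@R).as_rotvec()); d=s['eef_rot'].T@(P-s['tool_pos'])*1000
        print(round(th,3),w.round(2).tolist(),d.round(1).tolist())
    print(s['wrist_force'].round(1),s['time_s'])
E
python3 -c "
from swing import *
swing([.3,.29,.28,.26,.235,.21,.185,.16,.145])"
```

```text
0.3 [0.03, -0.23, -0.06] [3.7, 0.2, 0.6]
0.29 [0.03, -0.8, -0.06] [3.9, 0.2, 1.5]
0.28 [0.03, -1.38, -0.06] [4.1, 0.2, 2.4]
0.26 [0.03, -2.52, -0.06] [4.6, 0.2, 4.2]
0.235 [0.03, -3.96, -0.06] [5.1, 0.2, 6.5]
0.21 [0.03, -5.39, -0.06] [5.5, 0.2, 8.8]
0.185 [0.03, -6.82, -0.06] [5.9, 0.2, 11.1]
0.16 [0.03, -8.25, -0.06] [6.2, 0.2, 13.4]
0.145 [0.03, -9.11, -0.06] [6.4, 0.2, 14.8]
[ 5.3  1.  -4.8] 12.9667
```

Emit:
carry_out(commands=[[[0,0,0,2.5,0,0.3,10],[0,-0.8,0,4.9,0,1.7,10],[0,-1.4,0,5.1,0,2.6,10],[0,-2.5,0,5.6,0,4.4,10],[0,-4,0,6.1,0,6.7,10],[0,-5.4,0,6.5,0,9,10],[0,-6.8,0,6.9,0,11.3,10],[0,-8.2,0,7.2,0,13.6,10]]])

```text
time_s: 13.63
tool_pos: [0.5077, 0.2422, 0.1241]
eef_rot: [[0.959, 0.242, 0.15], [0.239, -0.97, 0.037], [0.155, 0.0, -0.988]]
wrist_force: [0.5, 0.3, -3.6]
gripper_width: 0.0332
```

Run:
```python
from look import *
look('g',[0,.0042,.0022,0,0])
from swing import *
swing([.16,.145,.13,.115,.105,.095,.085,.075])
```

```text
tip in box mm [-96.1   0.2  85.2] edge [ 85.6  -0.2 114. ] F [ 0.8 -0.2 -3.3] t 13.7333
0.16 [0.04, 0.17, -0.12] [-0.4, -0.0, -0.9]
0.145 [0.04, -0.69, -0.12] [-0.0, -0.0, 0.5]
0.13 [0.04, -1.55, -0.12] [0.3, -0.0, 1.8]
0.115 [0.04, -2.41, -0.12] [0.7, -0.0, 3.2]
0.105 [0.04, -2.98, -0.12] [0.9, -0.0, 4.1]
0.095 [0.04, -3.56, -0.12] [1.1, -0.0, 5.0]
0.085 [0.04, -4.13, -0.12] [1.3, -0.0, 5.9]
0.075 [0.03, -4.7, -0.12] [1.4, -0.0, 6.8]
[ 0.8 -0.2 -3.3] 13.7333
```

View pics/look_g.png

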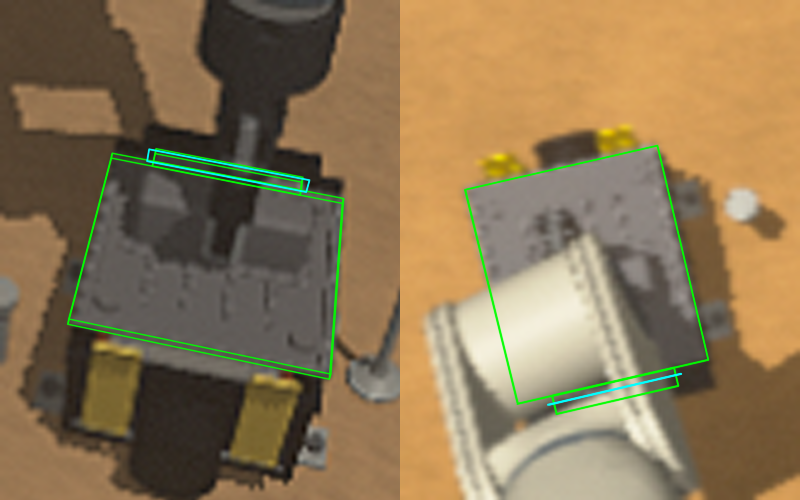

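Emit:
carry_out(commands=[[[0,-0.7,0,-0.4,0,0.3,10],[0,-1.5,0,0,0,1.8,10],[0,-2.4,0,0.3,0,3.2,10],[0,-3,0,0.4,0,4.1,10],[0,-3.6,0,0.6,0,5,10],[0,-4.1,0,0.8,0,5.9,10],[0,-4.1,0,0.8,0,5.9,10]]])

```text
time_s: 14.32
tool_pos: [0.5097, 0.2427, 0.1186]
eef_rot: [[0.967, 0.242, 0.083], [0.241, -0.97, 0.02], [0.086, 0.001, -0.996]]
wrist_force: [0.3, 0.1, -4.0]
gripper_width: 0.0328
```

Run:
```python
from look import *
look('h',[0,.0042,.0022,0,0])
from swing import *
swing([.085,.08,.075,.07,.065,.06])
```

```text
tip in box mm [-97.7   0.1  85.8] edge [ 85.6  -0.3 101.6] F [ 0.9 -0.3 -3.9] t 14.4167
0.085 [0.05, -0.07, -0.1] [1.2, -0.1, 0.2]
0.08 [0.05, -0.36, -0.1] [1.4, -0.1, 0.6]
0.075 [0.05, -0.64, -0.1] [1.5, -0.1, 1.1]
0.07 [0.05, -0.93, -0.1] [1.6, -0.1, 1.5]
0.065 [0.05, -1.22, -0.1] [1.7, -0.1, 2.0]
0.06 [0.05, -1.5, -0.1] [1.8, -0.1, 2.4]
[ 0.9 -0.3 -3.9] 14.4167
```

Emit:
carry_out(commands=[[[0,-0.3,0,0.2,0,0.5,10],[0,-0.7,0,0.4,0,1.1,10],[0,-1,0,0.5,0,1.7,10],[0,-1.2,0,0.6,0,2.2,10],[0,-1.2,0,0.6,0,2.2,10]]])

```text
time_s: 14.83
tool_pos: [0.5099, 0.2427, 0.1167]
eef_rot: [[0.968, 0.242, 0.063], [0.241, -0.97, 0.015], [0.065, 0.001, -0.998]]
wrist_force: [-5.1, -1.0, 2.9]
gripper_width: 0.0329
```

Emit:
carry_out(commands=[[[0,0,0,0,0,-0.6,10],[0,0,0,0,0,-0.8,10],[0,0,0,0,0,-0.8,10]]])

```text
time_s: 15.08
tool_pos: [0.5095, 0.2426, 0.117]
eef_rot: [[0.968, 0.242, 0.062], [0.242, -0.97, 0.015], [0.064, 0.001, -0.998]]
wrist_force: [-4.8, -0.4, -0.9]
gripper_width: 0.0324
```

Emit:
carry_out(commands=[[[0,0,0,0,0,-0.8,60],[0,0,0,0,0,-0.8,100],[0,0,0,0,0,-0.8,100],[0,0,0,0,0,-0.8,100],[0,0,0,0,0,-0.8,100],[0,0,0,0,0,-0.8,100]]])

```text
time_s: 15.58
tool_pos: [0.5104, 0.2428, 0.1183]
eef_rot: [[0.968, 0.242, 0.064], [0.241, -0.97, 0.015], [0.066, 0.001, -0.998]]
wrist_force: [-0.7, -0.1, 0.4]
gripper_width: 0.0852
```

Run:
```python
from look import *
look('i',[0,.0042,.0022,0,0])
```

```text
tip in box mm [-97.6   0.1  87.2] edge [86.1 -0.3 99.3] F [0.3 0.5 0.2] t 15.6833
```

View pics/look_i.png

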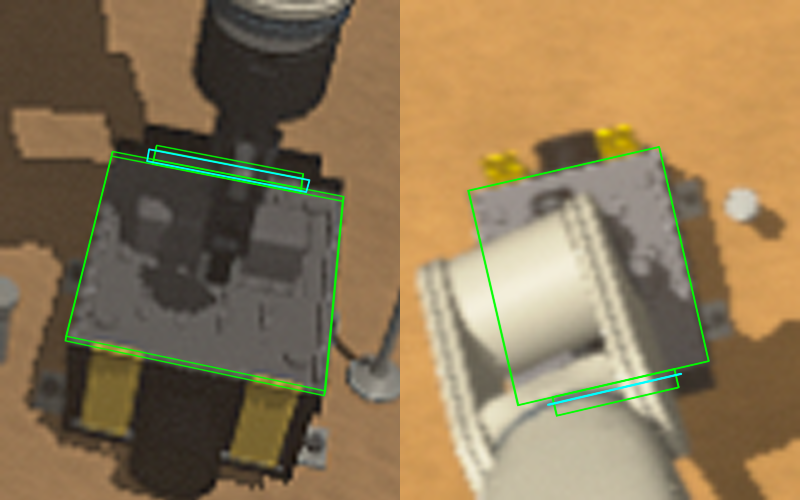

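Emit:
carry_out(commands=[[[0,0,0,0,0,-8,100],[0,0,0,0,0,-22,100],[0,0,0,0,0,-42,100],[0,0,0,0,0,-65,100],[0,0,0,0,0,-80,50],[0,0,0,0,0,-85,0],[0,0,0,0,0,-85,0],[0,0,0,0,0,-85,0]]], force=40)

```text
time_s: 16.35
tool_pos: [0.5045, 0.2414, 0.2028]
eef_rot: [[0.968, 0.242, 0.064], [0.241, -0.97, 0.015], [0.065, 0.001, -0.998]]
wrist_force: [0.0, 0.1, -0.1]
gripper_width: 0.0389
```

Run:
```python
from look import *
look('j',[0,.0042,.0022,0,0])
delta(boxpt(69,0,150,B2),tool(B2['yaw']));delta(boxpt(69,0,120,B2),tool(B2['yaw']))
```

```text
tip in box mm [-104.    -0.   171.1] edge [ 79.6  -0.4 182.8] F [-0.2  0.5 -1. ] t 16.45
w [ 0.06 -3.64 -0.1 ] d [81.8  3.8 57.2] |d| 99.9 from [0.504  0.2412 0.2019] to [0.5877 0.258  0.15  ]
w [ 0.06 -3.64 -0.1 ] d [79.9  3.8 87.2] |d| 118.3 from [0.504  0.2412 0.2019] to [0.5877 0.258  0.12  ]
```

View pics/look_j.png

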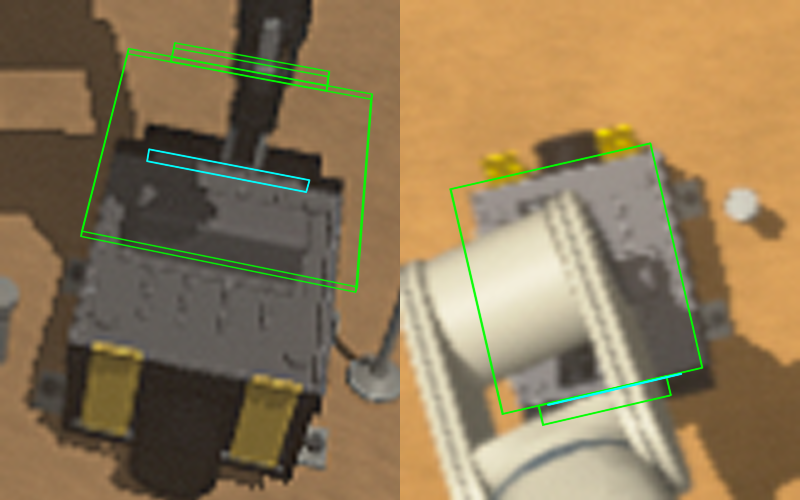

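Emit:
carry_out(commands=[[[0,-0.5,0,8,0.5,0,0],[0,-1.2,0,22,1,1,0],[0,-2,0,42,2,2,0],[0,-2.8,0,62,3,4,0],[0,-3.4,0,76,3.5,15,0],[0,-3.6,0,81,3.8,32,0],[0,-3.6,0,81.5,3.8,48,0],[0,-3.6,0,81.5,3.8,57,0]]])

```text
time_s: 17.12
tool_pos: [0.5881, 0.258, 0.1484]
eef_rot: [[0.97, 0.242, -0.001], [0.242, -0.97, -0.001], [-0.001, 0.001, -1.0]]
wrist_force: [-0.2, -1.1, -0.7]
gripper_width: -0.0004
```

Run:
```python
from look import *
look('k',None)
delta(boxpt(69,0,116,B2),tool(B2['yaw']));delta(boxpt(69,0,102,B2),tool(B2['yaw']))
```

```text
tip in box mm [-21.4  -4.2 122.8] edge [162.6  -4.5 122.4] F [ 0.2 -0.8 -0.1] t 17.2167
w [ 0.08  0.14 -0.11] d [ 0.9 -0.2 32.6] |d| 32.6 from [0.587  0.2577 0.1486] to [0.5877 0.258  0.116 ]
w [ 0.08  0.14 -0.11] d [ 0.9 -0.2 46.6] |d| 46.6 from [0.587  0.2577 0.1486] to [0.5877 0.258  0.102 ]
```

View pics/look_k.png

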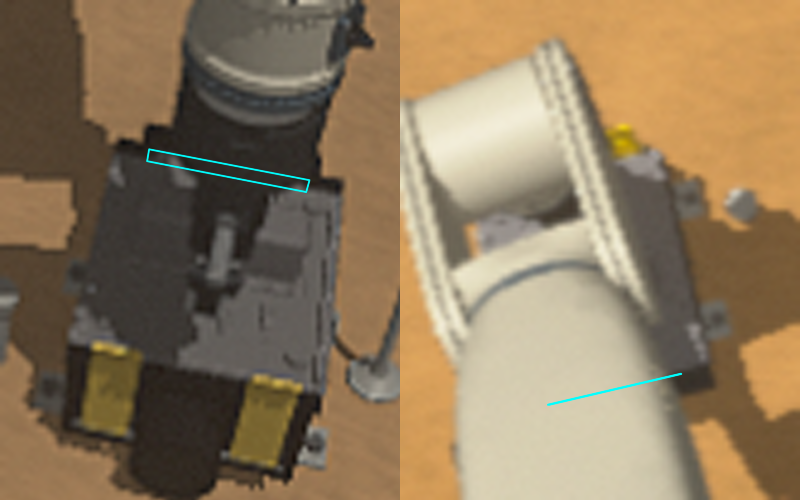

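Emit:
carry_out(commands=[[[0,0,0,0.5,0,8,0],[0,0,0,0.9,0,18,0],[0,0,0,0.9,0,26,0],[0,0,0,0.9,0,31,0],[0,0,0,0.9,0,34,0],[0,0,0,0.9,0,37,0],[0,0,0,0.9,0,39,0]]])

```text
time_s: 17.8
tool_pos: [0.5891, 0.2586, 0.1123]
eef_rot: [[0.97, 0.242, 0.003], [0.242, -0.97, 0.0], [0.003, 0.001, -1.0]]
wrist_force: [-0.3, 0.2, 0.9]
gripper_width: -0.0002
```

Emit:
carry_out(commands=[[[0,0,0,0,0,2,0],[0,0,0,0,0,4,0],[0,0,0,0,0,6,0],[0,0,0,0,0,7,0],[0,0,0,0,0,8,0]]])

```text
time_s: 18.22
tool_pos: [0.5892, 0.2586, 0.1044]
eef_rot: [[0.97, 0.242, 0.003], [0.242, -0.97, 0.0], [0.003, 0.001, -1.0]]
wrist_force: [-1.1, 0.2, 0.9]
gripper_width: -0.0001
```

Emit:
carry_out(commands=[[[0,0,0,0,0,1,0],[0,0,0,0,0,2,0],[0,0,0,0,0,3,0],[0,0,0,0,0,3,0]]])

```text
time_s: 18.55
tool_pos: [0.5892, 0.2586, 0.103]
eef_rot: [[0.97, 0.242, 0.003], [0.242, -0.97, -0.0], [0.003, 0.001, -1.0]]
wrist_force: [-4.7, -2.2, 13.7]
gripper_width: 0.0003
```

Emit:
carry_out(commands=[[[0,0,0,0,0,2,0],[0,0,0,0,0,4,0],[0,0,0,0,0,4,0],[0,0,0,0,0,4,0]]])

```text
time_s: 18.88
tool_pos: [0.5893, 0.2586, 0.1029]
eef_rot: [[0.97, 0.242, 0.003], [0.242, -0.97, 0.0], [0.003, 0.001, -1.0]]
wrist_force: [-15.4, -7.5, 43.8]
gripper_width: -0.0003
```

Run:
```python
from look import *
look('m',None)
```

```text
tip in box mm [-18.7  -3.9  76.6] edge [165.3  -4.2  77.2] F [-16.7  -7.5  44.7] t 18.9833
```

View pics/look_m.png

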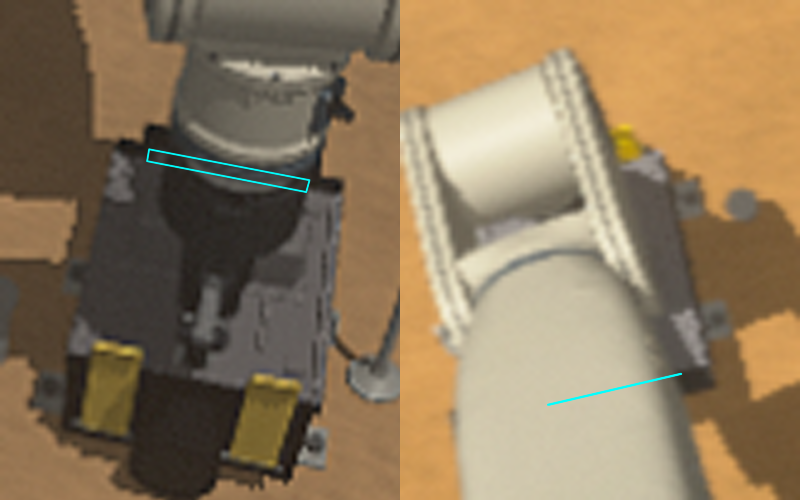

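Emit:
carry_out(commands=[[[0,0,0,0,0,-4,0],[0,0,0,0,0,-9,0],[0,0,0,0,0,-20,0],[0,0,0,0,0,-40,0],[0,0,0,0,0,-70,0],[0,0,0,0,0,-105,0],[0,0,0,-20,10,-135,0],[0,0,0,-45,25,-155,0]]])

```text
time_s: 19.65
tool_pos: [0.5528, 0.2246, 0.2556]
eef_rot: [[0.97, 0.243, 0.007], [0.243, -0.97, 0.002], [0.007, -0.0, -1.0]]
wrist_force: [1.4, -0.7, 0.1]
gripper_width: -0.0001
```

Emit:
carry_out(commands=[[[0,0,0,-20,30,0,0],[0,0,0,-40,65,0,0],[0,0,0,-60,100,0,0],[0,0,0,-80,138,0,0],[0,0,0,-100,175,0,0],[0,0,0,-110,210,0,0],[0,0,0,-110,235,0,0],[0,0,0,-110,245,0,0]]])

```text
time_s: 20.32
tool_pos: [0.5038, -0.0439, 0.2527]
eef_rot: [[0.971, 0.239, 0.004], [0.239, -0.971, -0.001], [0.003, 0.002, -1.0]]
wrist_force: [-0.2, -0.2, 0.3]
gripper_width: 0.0
```

Run:
```python
from look import *
look('n',None)
ims,s=pickle.load(open('ims_n.pkl','rb'))
# lid fit: closed; fit lid grip x,y,tilt in box frame using scene/top with lid at z
T=pose(B2['x'],B2['y'],0,B2['yaw']); out=[]
L=np.eye(4); L[:3,3]=[-.0075,0,.108]
for n,r,f in(('scene',(280,155,370,265),5),('top',(145,145,225,255),5)):
    x0,y0,x1,y1=r
    im=cv2.resize(ims[n][y0:y1,x0:x1,::-1],None,fx=f,fy=f,interpolation=cv2.INTER_CUBIC)
    draw(im,LID[:3],T@L,n,f,np.array([x0,y0]),(0,255,0))
    out.append(im[:550,:400])
cv2.imwrite('pics/closed.png',np.hstack(out))
im=ims['scene'][155:265,280:370,::-1]; cv2.imwrite('pics/closed_raw.png',cv2.resize(im,None,fx=5.4,fy=5.4,interpolation=cv2.INTER_CUBIC))
```

```text
tip in box mm [-174.6 -274.6  226.2] edge [   9.4 -275.5  226.7] F [-0.1  1.  -0.2] t 20.4167
```

View pics/closed.png

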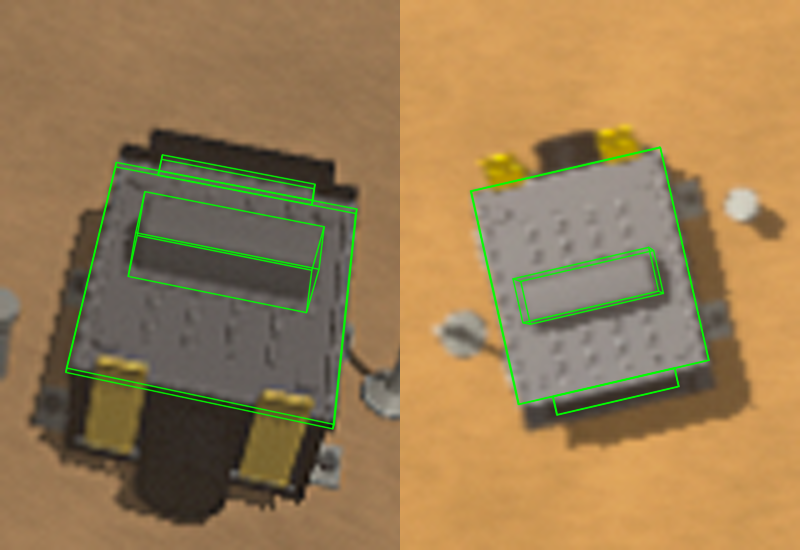

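View pics/closed_raw.png

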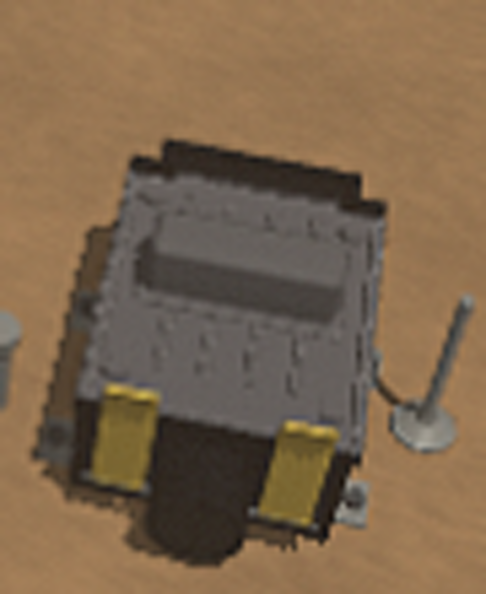

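Run:
```python
from h import *
a=pickle.load(open('sil.pkl','rb'))['ims']; b=pickle.load(open('ims_n.pkl','rb'))[0]; c=pickle.load(open('ims_j.pkl','rb'))[0]
for nm,i in(('start',a),('resting',c),('end',b)):
  for n,r in(('scene',(285,200,350,262)),('top',(155,160,215,190))):
    x0,y0,x1,y1=r; hsv=cv2.cvtColor(i[n],cv2.COLOR_RGB2HSV)[y0:y1,x0:x1]
    m=((hsv[...,0]>21)&(hsv[...,0]<36)&(hsv[...,1]>150)&(hsv[...,2]>70)).astype(np.uint8)
    k,_,st,ce=cv2.connectedComponentsWithStats(m)
    print(nm,n,[(st[j].tolist()[:5],(ce[j]+[x0,y0]).round(1).tolist()) for j in range(1,k) if st[j,4]>15])
# bystander change
n='top'; d=np.abs(a[n].astype(int)-b[n]).max(2)
from workcell import silhouettes
for t in['tappet0','valve','carton_blue','carton_red','water_pump']:
  for n in('scene','top'): print(t,n,[(round(q['p'],2),np.round(q['position'],1).tolist()) for q in silhouettes(t,n)])
```

```text
start scene []
start top [([29, 10, 9, 8, 52], [187.9, 173.7]), ([6, 16, 10, 7, 49], [165.5, 179.1])]
resting scene [([12, 31, 11, 14, 71], [302.7, 238.0]), ([44, 37, 12, 15, 76], [334.1, 244.3])]
resting top [([29, 10, 9, 7, 44], [187.6, 173.0]), ([7, 16, 9, 6, 41], [165.4, 178.4])]
end scene [([12, 33, 9, 12, 42], [301.0, 239.0]), ([43, 38, 14, 13, 53], [334.1, 244.2])]
end top [([29, 10, 9, 8, 50], [187.7, 173.5]), ([6, 16, 10, 7, 47], [165.4, 178.9])]
tappet0 scene [(0.65, [170.3, 203.6]), (0.52, [233.6, 172.4]), (0.4, [280.4, 220.7]), (0.36, [217.5, 210.4])]
tappet0 top []
valve scene [(0.42, [358.7, 231.0])]
valve top [(0.46, [158.4, 209.7])]
carton_blue scene [(0.82, [215.5, 211.2])]
carton_blue top [(0.71, [265.0, 172.7])]
carton_red scene [(0.55, [150.6, 134.9])]
carton_red top [(0.91, [375.2, 224.5]), (0.73, [181.3, 201.9])]
water_pump scene [(0.7, [418.6, 243.5])]
water_pump top [(0.76, [114.2, 218.8])]
```

Run:
```python
from h import *
a=pickle.load(open('sil.pkl','rb'))['ims']; b=pickle.load(open('ims_n.pkl','rb'))[0]
o=[cv2.resize(i['top'][140:250,90:400,::-1],(775,275)) for i in(a,b)]
cv2.imwrite('pics/cmp.png',np.vstack(o))
```

```text
(no output)
```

View pics/cmp.png

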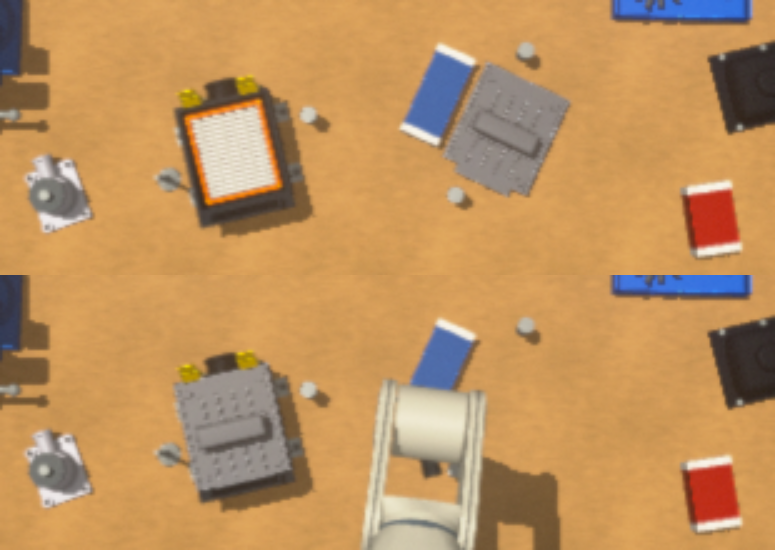

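Nothing has shifted: the top of each bystander is in the same place in both frames. The lid is shut at about (235,430), with the catches as they were at the start. I'm handing the job in.

Run:
```python
from workcell import workorder, monitor
print(monitor.read_state()['wrist_force'].round(1)); print(workorder.finish_job())
```

```text
[ 0.4 -0.3  0.3]
the job is handed in; nothing more can be done
None
```

The air box is closed and the job was handed in at about 21 s of the 54 s allowed. `finish_job` reports no verdict, so this rests on my own checks.

**What I did**
1. I pushed the filter element down with closed fingers until it hit its stop. The force rose to about 20 N, and the fingertips ended at the height where the element lies level. A camera fit afterwards gave 0.007 to 0.018 rad.
2. I picked up the lid by its ridge and tilted it 0.3 rad. I felt for the rim, slid the lip under the ledge until it touched the back wall, then backed off about 3 mm.
3. I swung the lid down onto the catch ramps and let go.
4. I pressed the far edge home midway between the catches.

**Last checks**
- **Lid:** while pressing, the fingertips stopped at 88.9 mm; the closed plate top should be at 89 mm. The closed-lid model overlays both pictures well.
- **Catches:** in the top view they are back within about 0.2 px of where they started. The scene view had no usable start reading for comparison.
- **Robot:** it is clear of everything, with the wrist force near zero.
- **Bystanders:** comparing the top views before and after shows no shift. In the last top view the arm hid one tappet and part of the blue carton.

**Disagreements**
- The two cameras differed by 2 to 4 mm on absolute positions; touching the rim and the slot wall settled the lip's height and depth.
- The detector's positions for the two cartons jumped by about 5 px in the top view. The picture itself showed no movement, so I took that as noise.
- One lid fit in the scene view was unusable against the dark box and was not used.
- The last press reached about 45 N at the fingers, well above the roughly 10 N needed and below the 120 N wrist limit.

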